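# Open the rising-stem bench valve to its stop and ease it back

## Robot

A 6-joint arm with a two-finger parallel gripper is mounted at the origin on a cart in front of the work surface, level with it; the furniture and walls round the work are solid. World frame = base frame: x ahead of the robot, y to its left, z up, the work surface at z = 0. Lengths are in mm, angles in degrees, forces in N, time in s.
With the tool pointing down it reaches from about 300 to 850 mm from the base axis. Payload 4.2 kg.
Tool frame: the origin (TCP) lies midway between the tips of the shut fingers; the grasp point (between the pads) lies env.grip_depth behind it (env.grip_depth is the distance from the TCP to the grasp point, in mm); z points along the fingers, y is the direction in which the jaws open and shut (so a half turn about z gives the same grasp; the last joint's range is limited). The gripper opens to 91 mm and grips with 3 to 60 N. Pads are 32 mm wide; open, the fingers measure 118 mm over their backs; the gripper's body (76 mm by 178 mm) begins 60 mm behind the grasp point.
Start: joints at [-67.151, 18.312, 89.639, -0, 72.044, -1.146], TCP at [233.837, -525.322, 213.976] pointing down, gripper open.
Joint ranges: [-177.97, 177.97], [-48.28, 115.42], [12.27, 149.76], [-77.06, 257.06], [2.81, 150.46], [-146.56, 146.56]. Speed limits (degrees/s): [147.25, 147.25, 180, 180, 180, 180].

## Interface

Orientations are given as [roll, pitch, yaw] about the fixed x, y, z axes, in that order (R = Rz(yaw) Ry(pitch) Rx(roll)).
In Python, from workcell import env, cams, spotter gives the robot as it stands.
- The arm moves only by the tool apply_moves, never from a script. Its argument "plan" is a list of rows, each an object with "jaw": the closure, from 0 (fully open) to 1 (shut); "delta_pos": the shift along the tool's x, y, z in mm, a list of three; "spin": the turn about the tool's z in rad. In form: [{"jaw": jaw, "delta_pos": [dx, dy, dz], "spin": spin}, ...]. A call has exactly 8 rows; each row is the pose to reach, as a shift and turn from the pose measured when the call began, along the tool's axes at that moment; what a row does not reach only later rows make up. A row lasts 1/8 s, in which the tool goes at most 62.5 mm and 10.7 degrees, less where a joint would pass 70% of its speed; a pose out of reach is approached as far as the arm can. A call with a gripper value outside its range is refused whole. The fingers move at their own pace and stop on an object; "squeeze" is the grip in N (left out, the last holds). Time passes only in rows, so rows that repeat a pose let the fingers close, or fill a call up. It gives the time, the measured TCP pose, the force and the opening at its end, in the units of the state.
- env.state(): the state, without advancing time (a new reading comes with each control period).
- cams.grab_frame(name): name is "scene" or "top" or "wrist"; returns the picture (400x640x3 uint8, red, green, blue); there is no depth.
- cams.calibration(name): a dict with "camera_matrix" (3x3 intrinsics, pixels), "k1" (the pictures are not rectified: a ray, as slopes to the right and down, at radius r is drawn at 1 + k1 r^2 times it, then the intrinsics apply), "rvec" (rotation vector, rad) and "tvec" (3), from world to camera coordinates, as OpenCV has them. Camera axes: x right, y down, z forward; pixel columns grow to the right and rows downward; lengths in mm; the calibration is good to about 2 mm. A picture is of the moment at which its call begins: read the wrist's pose just before it. calibration takes no time and is no camera call; for the wrist camera it gives the pose at the moment of the call.
- env.job_done(): hands the job in, once; it reports no verdict.
Trained networks look in the newest picture that a camera, given by its name, has taken for a name from the list of things; names that differ only in an ending like _2 or _b are one class to them, and where a whole thing is asked for, a point or a joint stands for the part that bears it (a point fixed in the world has none). Each returns a list of dicts, best first, with "confidence" (0 to 1); they miss things now and then, are a little off and sometimes report something else, mostly with a low value. They report only what shows in the picture. A call takes as long as a camera call.
- spotter.masks_of(camera, target): "region" (400x640 bool, what is visible of it) and "extent" ([left, top, right, bottom] in pixels, round what is visible of it).
The state is a dict: "time_s": time; "qpos": joint angles; "qvel": joint speeds; "effort": joint torques, N m; "ee_pos": TCP position; "ee_rot": TCP orientation; "force": force on the tool from outside, world axes, zero at the start; "torque": the same for the moment, N m; "gripper_width": finger opening in mm.
Only numpy, scipy, OpenCV 4.12 (cv2) and the standard library are available. Lean on these libraries where they do the work, as an engineer would, in place of code of your own. Each camera call takes 0.05 s, during which the arm holds its last target.

## Task

Open the bench valve fully: turn its blue handwheel counter-clockwise (seen from above), letting your hand rise with the stem, until it comes up firmly but gently against its open stop. Then turn it back by a quarter turn, so that it is not left jammed open, and let go. Never strain the wheel or push or pull it hard along the stem, and leave the carton, beaker and tube around it where they are.

Things in the scene. Friction and masses are not known exactly. Their poses are not given: they have to be found in the camera images.
- valve: fixed brass valve on a grey foot plate 130x100x10 mm, bolted to the desk. Origin: centre of the plate's underside, on the stem's axis; z up, along the stem. Hose barbs reach 78 mm to +y and -y, 45 mm high; a round gauge sits 54 mm out on the -x side. The brass ends 94 mm up, below the wheel. The stem stays where it is left; turning it takes about 0.1 N m (2 N at the knob); its stops are rigid.
- wheel_axis (a point): centre of the blue handwheel on the stem's axis, at mid-rim height. Rim radius 45 mm, bar 12 mm thick, 5 spokes; only the knob stands over 10 mm above this point. Each turn counter-clockwise from above raises stem, wheel and knob by 12 mm. Height above the desk: 108 mm shut, 113 to 122 mm at the start; the open stop lies somewhere between 130 and 142 mm, unmarked, to be felt.
- knob_centre (a point): centre (half-way up) of the black knob standing upright on the rim: a barrel 22 mm in diameter, 26 mm high, spinning freely on a 10 mm pin. Its axis is 45 mm from the stem's axis; its centre is 34 mm above wheel_axis and 28 mm above the top of the rim. Carrying it round in a circle turns the wheel.
- hub_twist (a joint): wind-up of the sprung hub between wheel and stem, rad; 8 N m per rad, so 0.05 rad is 0.4 N m or 9 N at the knob. Positive when the wheel is urged counter-clockwise (opening). 0.03 rad against the stop is firm; 0.15 rad (1.2 N m, 27 N at the knob) is straining the wheel.
- handwheel (a joint): end float of the wheel on its sprung hub along the stem, m: positive when the wheel is pulled up, negative when pushed down; 3500 N per m, so 6 mm is 21 N, which is too much. 0 when nobody touches it.
- carton_mid (a point): centre of a loose small carton, 58x54x84 mm, standing beside the valve: leave it
- beaker_mid (a point): centre of a loose white plastic beaker, 66 mm wide, 73 mm high, standing beside the valve: leave it
- sample_tube: a loose capped blood tube, 15 mm thick, 84 mm long, lying on the desk in front of the valve: leave it

How it is judged:
By the outcome, as a careful person would: the job done as asked, in the order asked, and still so for the second after the job is handed in, with the robot touching nothing.
It also fails if it takes over 70 s, if anything falls off the work surface, if the arm or the gripper's body presses on something with over 40 N, if the wrist force passes 120 N, or if a joint passes its speed limit or range.

## Working session

There is one attempt and no reset: what is moved stays moved. The work goes in short steps, Python scripts to look and compute and a tool call to move; the robot and the scene stay as the last step left them, time stands still between calls to the robot, and variables do not carry over. Pictures are saved under pics/ and viewed, and the job is handed in when it is done.

Besides the shell and the picture viewer there is one more tool, called after ">>>" by a JSON object that holds its "method" and its "body", one argument or row to a line. apply_moves: Moves the arm, as the interface text tells. Its arguments: {"type":"object","properties":{"plan":{"type":"array"},"squeeze":{"type":"number"}},"required":["plan"]}

```bash
mkdir -p pics; ls
cat > h.py <<'E'
import numpy as np, cv2
from workcell import env, cams, spotter
def save(name,fn):
    im=cams.grab_frame(name); cv2.imwrite('pics/'+fn,im[:,:,::-1]); return im
E
python3 - <<'E'
from h import *
s=env.state()
for k in s: print(k,s[k])
print(env.grip_depth)
for c in ('scene','top','wrist'):
    save(c,c+'0.png'); print(c,cams.calibration(c))
    for t in ('knob_centre','wheel_axis','valve') if c!='wrist' else ():
        for m in spotter.masks_of(c,t)[:2]:
            ys,xs=np.nonzero(m['region']); print(c,t,m['confidence'],m['extent'],xs.mean(),ys.mean(),len(xs))
print(env.state()['time_s'])
E
```

```text
pics
time_s 0.0
qpos [-6.71493801e+01  1.83526236e+01  8.97052031e+01  1.37503922e-03
  7.20418952e+01 -1.14657814e+00]
qvel [ 0.04372403  0.02548861  0.04429227  0.04254652 -0.06818466  0.00437171]
effort [-3.57906883e-04 -4.12455869e+01 -2.31974405e+01  7.26327673e-02
  4.58395982e-02 -1.58765388e-04]
ee_pos [ 233.66177535 -524.85385146  213.11856174]
ee_rot [-1.79900324e+02 -3.30250572e-03  2.39967700e+01]
force [-1.27365022  0.10838373  0.69406679]
torque [ 0.01544598 -0.00187693 -0.01931959]
gripper_width 90.9090335927625
18.8
scene {'camera_matrix': array([[416.11923795,   0.        , 319.2455634 ],
       [  0.        , 416.11923795, 197.93183055],
       [  0.        ,   0.        ,   1.        ]]), 'k1': 0.00555628286794043, 'rvec': array([ 0.66136812, -2.72376217,  1.0232503 ]), 'tvec': array([450.93816015, 249.43341169, 760.14871561])}
scene knob_centre 0.59 [337.4, 130.6, 349.0, 141.3] 343.82105263157894 135.66315789473686 95
scene wheel_axis 0.74 [296.6, 126.8, 347.6, 169.2] 327.6867724867725 152.8031746031746 945
scene valve 0.93 [297.2, 128.3, 354.7, 208.6] 325.7004289
[... 238 characters left out ...]
vec': array([ 2.17989458, -2.1587906 ,  0.15723844]), 'tvec': array([-37.69041163, 534.00062934, 908.63791354])}
top knob_centre 0.44 [368.8, 193.0, 379.7, 202.4] 374.8939393939394 195.72727272727272 66
top wheel_axis 0.82 [336.9, 167.1, 378.3, 214.1] 356.8125 187.15480769230768 1040
top valve 0.8 [324.2, 162.4, 380.6, 223.3] 353.45009157509156 191.8919413919414 2184
wrist {'camera_matrix': array([[329.53761826,   0.        , 318.10604278],
       [  0.        , 329.53761826, 198.51933638],
       [  0.        ,   0.        ,   1.        ]]), 'k1': -0.040381701457444755, 'rvec': array([-2.42330526,  1.57218909,  0.22907311]), 'tvec': array([-575.4375824 ,  -33.03183412,  391.03428009])}
0.45
```

View pics/scene0.png

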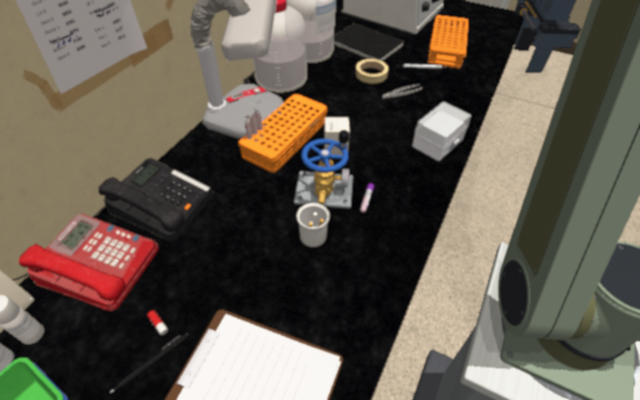

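View pics/top0.png

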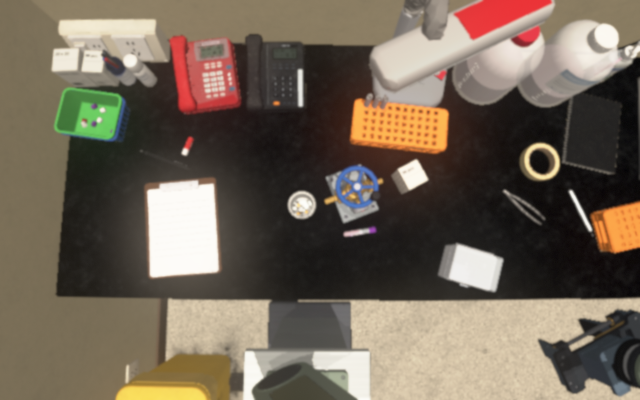

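View pics/wrist0.png

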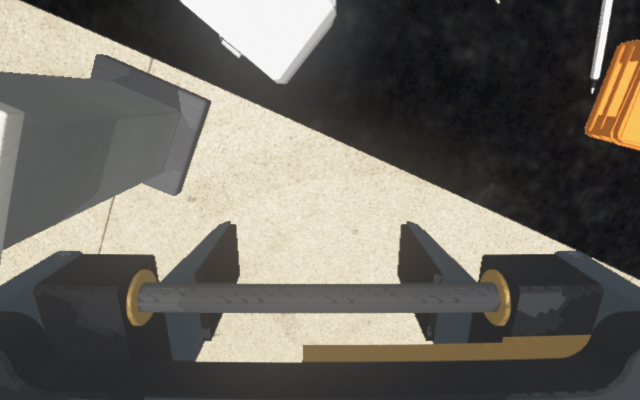

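```bash
cat > z.py <<'E'
import cv2,numpy as np
a=cv2.imread('pics/scene0.png')[100:230,250:410]; b=cv2.imread('pics/top0.png')[130:260,280:440]
cv2.imwrite('pics/z0.png',np.hstack([cv2.resize(i,None,fx=2.5,fy=2.5,interpolation=2) for i in(a,b)]))
E
python3 z.py
```

```text
(no output)
```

View pics/z0.png

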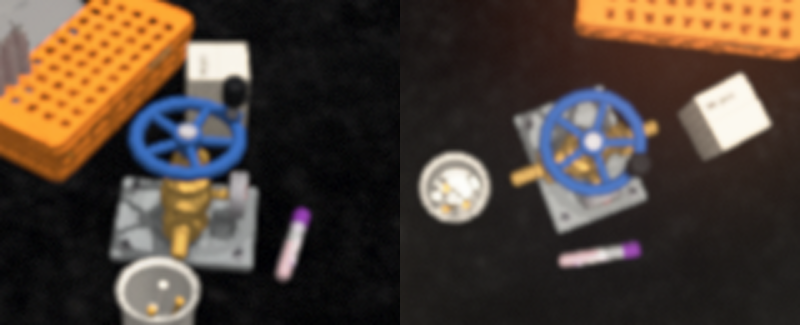

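```bash
cat >> h.py <<'E'
from scipy.optimize import least_squares
def calib(c):
    k=cams.calibration(c); return k['camera_matrix'],k['k1'],cv2.Rodrigues(k['rvec'])[0],k['tvec']
def proj(c,P):
    K,k1,R,t=c if not isinstance(c,str) else calib(c)
    p=np.atleast_2d(P)@R.T+t; u=p[:,:2]/p[:,2:]; u=u*(1+k1*(u**2).sum(1,keepdims=True))
    return u@K[:2,:2].T+K[:2,2]
def tri(obs,zfix=None):
    cs=[(calib(c) if isinstance(c,str) else c,np.array(p)) for c,p in obs]
    f=lambda P:np.concatenate([(proj(c,P)[0]-p) for c,p in cs])
    if zfix is None: r=least_squares(f,[550,-50,100.]); return r.x,r.fun
    r=least_squares(lambda q:f([q[0],q[1],zfix]),[550,-50.]); return np.r_[r.x,zfix],r.fun
E
python3 - <<'E'
from h import *
hub,r=tri([('top',(357.2,186.8)),('scene',(324.8,152.4))]);print(hub,r)
kn,r=tri([('top',(376.4,195.2)),('scene',(344,136.8))]);print(kn,r,np.linalg.norm((kn-hub)[:2]),np.degrees(np.arctan2(*(kn-hub)[1::-1])))
kn,r=tri([('top',(374.9,195.7)),('scene',(343.8,135.7))]);print(kn,r)
# wheel ring fit: use mask? carton, beaker
for n,p,z in (('carton top',(412,176),84),('beaker',(302,205),73),('rackcorner bl',(350,148),50),('rack br',(443,151),50),('lamp',(390,78),300)):
    print(n,tri([('top',p)],z)[0])
for n in ('carton_mid','beaker_mid','sample_tube','wheel_axis','knob_centre'):
  for c in('top','scene'):
    cams.grab_frame(c)
    for m in spotter.masks_of(c,n)[:1]: print(n,c,m['confidence'],m['extent'])
E
```

```text
[ 552.99533371 -113.04752705  121.19621133] [ 0.11696098  0.33230253 -0.32284163 -0.05422281]
[ 529.3538816  -154.31626462  143.40302994] [ 0.33268729  0.9893211  -0.98588467 -0.15388066] 47.560771219639626 -119.80692384709761
[ 527.6021862  -149.53428589  150.71002152] [ 0.27515635  0.81781385 -0.81442627 -0.12723884]
carton top [ 588.10364694 -252.06794274   84.        ]
beaker [515.01497117  16.12450823  73.        ]
rackcorner bl [ 664.98940926 -103.30399549   50.        ]
rack br [ 661.23171451 -343.84746439   50.        ]
lamp [ 737.49900974 -155.54816938  300.        ]
carton_mid top 0.71 [389.8, 158.3, 424.8, 193.8]
carton_mid scene 0.81 [321.7, 115.6, 345.4, 154.8]
beaker_mid scene 0.91 [297.3, 200.3, 329.6, 245.0]
sample_tube top 0.53 [345.1, 226.0, 375.8, 236.7]
sample_tube scene 0.58 [362.6, 183.8, 372.4, 207.1]
wheel_axis top 0.85 [338.0, 165.2, 381.1, 213.2]
wheel_axis scene 0.91 [301.5, 127.7, 347.4, 171.0]
knob_centre scene 0.54 [337.0, 130.2, 351.2, 141.1]
```

```bash
cat >> h.py <<'E'
from scipy.spatial.transform import Rotation as Ro
def tool():
    s=env.state(); return np.array(s['ee_pos']),Ro.from_euler('xyz',s['ee_rot'],degrees=True).as_matrix()
def plan(target,yaw=None):
    "delta in tool axes to a world target; spin to a yaw"
    p,R=tool(); d=R.T@(np.array(target)-p); s=env.state()
    sp=None if yaw is None else -(((yaw-s['ee_rot'][2]+180)%360)-180)
    return d,sp,np.radians(sp) if sp is not None else None
E
python3 - <<'E'
from h import *
p,R=tool(); K,k1,Rc,t=calib('wrist'); C=-Rc.T@t
print('cam in tool',R.T@(C-p)); print('cam axes in tool\n',R.T@Rc.T)
print('lamp',tri([('top',(378,80)),('scene',(224,50))]), tri([('top',(385,87)),('scene',(265,57))]))
print('lamp',tri([('top',(385,87)),('scene',(240,55))]))
print(plan([480,-113,270],0)); print(plan([480,-113,270],180),env.state()['time_s'])
for z in (300,400): print(z,tri([('top',(385,87))],z)[0])
E
python3 - <<'E'
import cv2,numpy as np
a=cv2.imread('pics/scene0.png')[0:130,180:340]; b=cv2.imread('pics/top0.png')[20:150,360:520]
cv2.imwrite('pics/z1.png',np.hstack([cv2.resize(i,None,fx=2.5,fy=2.5,interpolation=2) for i in(a,b)]))
E
```

```text
cam in tool [ 8.09917682e+01  8.37038492e-02 -1.70646321e+02]
cam axes in tool
 [[ 1.09716813e-03 -9.58094455e-01 -2.86450364e-01]
 [ 9.99999029e-01  8.05140750e-04  1.13725173e-03]
 [-8.58961715e-04 -2.86451333e-01  9.58094409e-01]]
lamp (array([ 759.18323694, -123.63234283,  293.37925709]), array([ -5.24827344, -11.39968322,  12.43506199,   3.11892335])) (array([ 719.59171323, -151.75249962,  283.13042268]), array([ 1.48249102,  3.41925127, -3.75631787, -0.86625664]))
lamp (array([ 745.03169319, -143.14597591,  278.49451805]), array([-3.53470799, -7.91886457,  8.66782467,  2.08362924]))
(array([ 392.56423072, -276.57413367,  -56.04908896]), np.float64(23.994132174197432), np.float64(0.4187766075984508))
(array([ 392.56423072, -276.57413367,  -56.04908896]), np.float64(-156.00586782580257), np.float64(-2.722816045991342)) 1.45
300 [ 719.02204847 -145.56303987  300.        ]
400 [ 674.21150747 -125.44516471  400.        ]
```

View pics/z1.png

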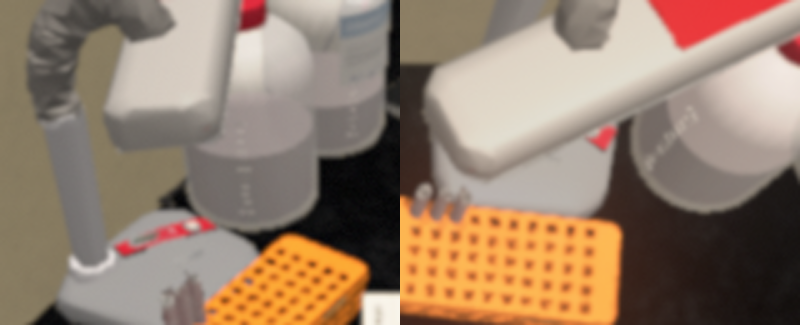

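Run:
```python
from h import *
print(plan([585,-130,240],180))
p,R=tool();K,k1,Rc,t=calib('wrist')
# predict picture at target
Rt=Ro.from_euler('xyz',[180,0,180],degrees=True).as_matrix(); A=R.T@Rc.T; Cc=R.T@(-Rc.T@t-p)
pt=np.array([585,-130,240.]); Rn=(Rt@A).T; tn=-Rn@(pt+Rt@Cc)
for P in ([553,-113,120],[530,-152,155],[553,-68,120],[508,-113,120],[598,-113,120]): print(proj((K,k1,Rn,tn),P))
```

```text
(array([ 481.57833553, -218.34717171,  -26.0472549 ]), np.float64(-156.00586782580257), np.float64(-2.722816045991342))
[[336.80718052 157.65224389]]
[[288.99636408 135.50064206]]
[[387.33642735 157.76794781]]
[[337.67539555 105.24516442]]
[[335.97560096 205.86694712]]
```

>>> {"method": "apply_moves", "body": {
  "plan": [
    {"jaw": 0, "delta_pos": [60, -27, -26], "spin": -0.18},
    {"jaw": 0, "delta_pos": [120, -55, -26], "spin": -0.36},
    {"jaw": 0, "delta_pos": [180, -82, -26], "spin": -0.54},
    {"jaw": 0, "delta_pos": [240, -109, -26], "spin": -0.72},
    {"jaw": 0, "delta_pos": [300, -136, -26], "spin": -0.9},
    {"jaw": 0, "delta_pos": [360, -163, -26], "spin": -1.08},
    {"jaw": 0, "delta_pos": [420, -190, -26], "spin": -1.26},
    {"jaw": 0, "delta_pos": [481.6, -218.3, -26], "spin": -1.44}
  ]
}}

```text
time_s: 2.45
ee_pos: [564.3, -153.3, 240.1]
ee_rot: [180.0, 0.0, 106.8]
force: [1.2, -1.6, -0.4]
gripper_width: 90.7
```

Run:
```python
from h import *
s=env.state();print(s['ee_pos'],s['ee_rot'],s['qpos'],s['time_s']);print(plan([585,-130,240],180))
```

```text
[ 564.28342286 -153.26686372  240.14085784] [1.79978215e+02 3.83636389e-02 1.06849857e+02] [-1.63110196e+01  1.83347319e+01  8.57978189e+01 -2.08335556e-02
  7.58282286e+01 -3.31557899e+01] 2.45
(array([16.26304812, 26.57135681,  0.1400715 ]), np.float64(-73.15014328010912), np.float64(-1.2767108485435088))
```

>>> {"method": "apply_moves", "body": {
  "plan": [
    {"jaw": 0, "delta_pos": [8, 13, 0], "spin": -0.18},
    {"jaw": 0, "delta_pos": [16, 26.5, 0], "spin": -0.36},
    {"jaw": 0, "delta_pos": [16, 26.5, 0], "spin": -0.54},
    {"jaw": 0, "delta_pos": [16, 26.5, 0], "spin": -0.72},
    {"jaw": 0, "delta_pos": [16, 26.5, 0], "spin": -0.9},
    {"jaw": 0, "delta_pos": [16, 26.5, 0], "spin": -1.08},
    {"jaw": 0, "delta_pos": [16, 26.5, 0], "spin": -1.277},
    {"jaw": 0, "delta_pos": [16, 26.5, 0], "spin": -1.277}
  ]
}}

```text
time_s: 3.45
ee_pos: [585.0, -130.3, 240.1]
ee_rot: [-180.0, 0.0, 179.9]
force: [0.4, 0.3, 0.2]
gripper_width: 91.3
```

Run:
```python
from h import *
s=env.state();print(s['ee_pos'],s['ee_rot'],s['qpos'],s['time_s'],s['force'])
np.save('wc.npy',np.array(calib('wrist'),dtype=object),allow_pickle=True)
save('wrist','wrist1.png')
for t in ('knob_centre','wheel_axis'):
    for m in spotter.masks_of('wrist',t)[:2]:
        ys,xs=np.nonzero(m['region']); print(t,m['confidence'],m['extent'],xs.mean(),ys.mean(),len(xs))
        np.save(t+'1.npy',m['region'])
```

```text
[ 585.0313215 -130.2535903  240.1131859] [-1.79971326e+02  3.19931154e-02  1.79921940e+02] [-1.36398279e+01  1.96896350e+01  8.37921299e+01 -2.09533735e-02
  7.64804109e+01 -1.03556869e+02] 3.45 [0.38322157 0.30664857 0.20748727]
knob_centre 0.71 [280.1, 120.0, 306.1, 150.5] 292.9811594202898 133.40434782608696 690
wheel_axis 0.66 [280.0, 98.1, 396.4, 212.6] 335.99275704613444 154.06077783026296 6351
```

View pics/wrist1.png

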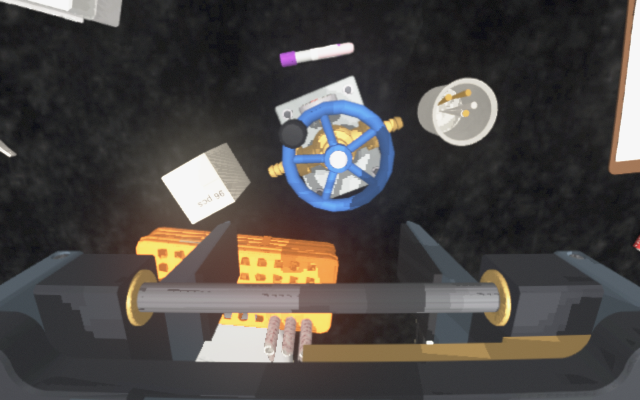

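```bash
cat > fit.py <<'E'
from h import *
def blue(img):
    hsv=cv2.cvtColor(img,cv2.COLOR_BGR2HSV); m=cv2.inRange(hsv,(100,130,60),(125,255,255))
    n,l,st,c=cv2.connectedComponentsWithStats(m); return l
W=tuple(np.load('wc.npy',allow_pickle=True))
U=np.linspace(0,2*np.pi,90); V=np.linspace(0,2*np.pi,16); u,v=np.meshgrid(U,V)
T=np.stack([(45+6*np.cos(v))*np.cos(u),(45+6*np.cos(v))*np.sin(u),6*np.sin(v)],-1).reshape(-1,3)
views=[]
for c,f,seed,kn,rad in ((W,'wrist1.png',(338,159),(292,132),18),(calib('top'),'top0.png',(357,187),(376,195),7),(calib('scene'),'scene0.png',(325,152),(344,137),9)):
    l=blue(cv2.imread('pics/'+f)); yy,xx=np.nonzero((l>0)); k=np.hypot(xx-seed[0],yy-seed[1])<(70 if f[0]=='w' else 30)
    lab=np.bincount(l[yy[k],xx[k]]).argmax(); m=(l==lab).astype(np.uint8)
    h=cv2.convexHull(np.argwhere(m)[:,::-1].astype(np.int32).copy()); 
    big=np.zeros_like(m); cv2.fillConvexPoly(big,h,1)
    cs,_=cv2.findContours(m,cv2.RETR_EXTERNAL,cv2.CHAIN_APPROX_NONE); cs=max(cs,key=len)[:,0,:].astype(float)
    d=np.array([cv2.pointPolygonTest(h,tuple(p),True) for p in cs])
    cs=cs[(np.hypot(*(cs-kn).T)>rad)&(d<1.5)]; views.append((c,cs,1.0 if f[0]=='w' else .5)); print(f,m.sum(),len(cs))
def res(P,vs):
    o=[]
    for c,cs,w in vs:
        h=cv2.convexHull(proj(c,T+P).astype(np.float32))
        o.append((np.array([cv2.pointPolygonTest(h,tuple(map(float,p)),True) for p in cs])-.4)/np.sqrt(len(cs))*w)
    return np.concatenate(o)
for vs in (views,views[:1],views[1:]):
    r=least_squares(res,[553,-113,119.],args=(vs,),diff_step=1e-3,loss='soft_l1',f_scale=.1); print(r.x,np.sqrt((r.fun**2).sum()/len(vs)))
r=least_squares(res,[553,-113,119.],args=(views,),diff_step=1e-3)
A=r.x
# knob: angle and use silhouettes: knob centre pixel in the wrist
a=least_squares(lambda q:(proj(W,[A[0]+45*np.cos(q[0]),A[1]+45*np.sin(q[0]),A[2]+34])-[[293,133.4]])[0],[np.radians(-120)])
print(np.degrees(a.x),a.fun,A,'knob',A+[45*np.cos(a.x[0]),45*np.sin(a.x[0]),34])
print('free tri',tri([(W,(293,133.4)),('top',(376,195.2)),('scene',(344,136))]))
for z in (147,150,153,156):print(z,tri([(W,(293,133.4))],z)[0])
E
python3 fit.py
```

```text
wrist1.png 4436 283
top0.png 343 113
scene0.png 876 108
[ 554.5467328  -112.91946917  111.08886047] 0.7161144859624229
[ 554.75503345 -112.65284674  109.35018268] 0.5571739579239869
[ 555.32598025 -114.42595881  113.03302571] 0.6464898004757469
[-124.32109076] [0.57951927 0.37892684] [ 554.54960966 -112.94862749  111.24447594] knob [ 529.17725516 -150.11371362  145.24447594]
free tri (array([ 528.4306643 , -150.49101235,  149.29891807]), array([-0.29697266, -0.069299  , -0.50914913,  1.03727634, -1.20978501,
       -0.29693877]))
147 [ 528.70797151 -150.43483664  147.        ]
150 [ 528.41656589 -150.20590633  150.        ]
153 [ 528.12516028 -149.97697602  153.        ]
156 [ 527.83375466 -149.7480457   156.        ]
```

>>> {"method": "apply_moves", "body": {
  "plan": [
    {"jaw": 0, "delta_pos": [30, -10, 10], "spin": 0},
    {"jaw": 0, "delta_pos": [56.6, -20, 30], "spin": 0},
    {"jaw": 0, "delta_pos": [56.6, -20, 60], "spin": 0},
    {"jaw": 0, "delta_pos": [56.6, -20, 85], "spin": 0},
    {"jaw": 0, "delta_pos": [56.6, -20, 100], "spin": 0},
    {"jaw": 0.3, "delta_pos": [56.6, -20, 107], "spin": 0},
    {"jaw": 0.5, "delta_pos": [56.6, -20, 107], "spin": 0},
    {"jaw": 0.6, "delta_pos": [56.6, -20, 107], "spin": 0}
  ],
  "squeeze": 10
}}

```text
time_s: 4.6
ee_pos: [529.1, -150.3, 133.9]
ee_rot: [-179.9, 0.1, 179.9]
force: [-0.3, 0.5, 0.2]
gripper_width: 64.1
```

Run:
```python
from h import *
s=env.state();print(s['ee_pos'],s['ee_rot'],s['time_s'],s['force'],s['torque'],s['gripper_width'])
save('wrist','wrist2.png')
```

```text
[ 529.13030604 -150.33446762  133.94546432] [-1.79943360e+02  1.29125834e-01  1.79879889e+02] 4.6 [-0.26080499  0.49598644  0.20884691] [ 0.11429633 -0.03982183  0.0011545 ] 64.11487905272266
```

View pics/wrist2.png

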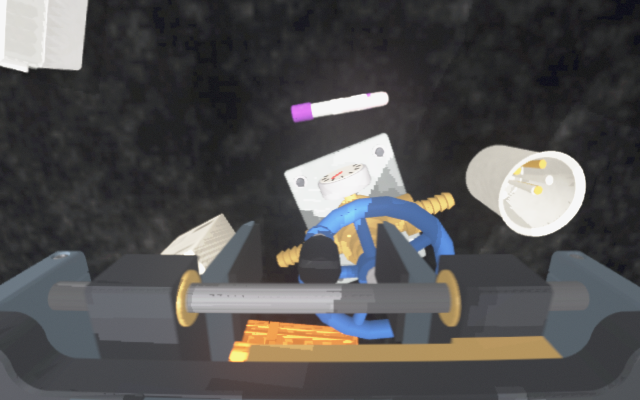

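>>> {"method": "apply_moves", "body": {
  "plan": [
    {"jaw": 1, "delta_pos": [0, 0, 0], "spin": 0},
    {"jaw": 1, "delta_pos": [0, 0, 0], "spin": 0},
    {"jaw": 1, "delta_pos": [0, 0, 0], "spin": 0},
    {"jaw": 1, "delta_pos": [0, 0, 0], "spin": 0},
    {"jaw": 1, "delta_pos": [0, 0, 0], "spin": 0},
    {"jaw": 1, "delta_pos": [0, 0, 0], "spin": 0},
    {"jaw": 1, "delta_pos": [0, 0, 0], "spin": 0},
    {"jaw": 1, "delta_pos": [0, 0, 0], "spin": 0}
  ],
  "squeeze": 10
}}

```text
time_s: 5.65
ee_pos: [529.1, -150.1, 133.9]
ee_rot: [-180.0, 0.1, 179.9]
force: [0.3, 2.4, 0.8]
gripper_width: 21.1
```

Run:
```python
from h import *
s=env.state();print(s['ee_pos'],s['ee_rot'],s['time_s'],s['force'],s['torque'],s['gripper_width'])
```

```text
[ 529.05193935 -150.10855742  133.92700704] [-1.79965150e+02  1.25210018e-01  1.79878713e+02] 5.65 [0.28185343 2.44975898 0.77098929] [ 0.51963219 -0.13647986 -0.00728092] 21.0593268294343
```

```bash
cat > rows.py <<'E'
from h import *
import sys,json
# usage: rows.py cx cy r total_deg [profile]
cx,cy,r,tot=map(float,sys.argv[1:5])
s=env.state(); p,R=tool(); f=np.array(s['force'])
a=np.arctan2(p[1]-cy,p[0]-cx); er=np.array([np.cos(a),np.sin(a)]); et=np.array([-er[1],er[0]])
print('t',s['time_s'],'ang',round(np.degrees(a),2),'r',round(np.hypot(p[1]-cy,p[0]-cx),2),'z',round(p[2],2),'Fr',round(f[:2]@er,2),'Ft',round(f[:2]@et,2),'Fz',round(f[2],2),'w',round(s['gripper_width'],1),'yaw',s['ee_rot'][2])
zz=float(sys.argv[5]) if len(sys.argv)>5 else 0
with open('log.txt','a') as g: g.write(' '.join(f'{v:.3f}' for v in [*p,*f,s['time_s']])+'\n')
for i in range(1,9):
    b=a+np.radians(tot*i/8)
    q=np.array([cx+r*np.cos(b),cy+r*np.sin(b),p[2]+tot*i/8*12/360+zz])
    d=R.T@(q-p); print([round(float(x),1) for x in d])
E
python3 rows.py 554 -113 45 40
```

```text
t 5.65 ang -123.91 r 44.72 z 133.93 Fr -2.19 Ft -1.13 Fz 0.77 w 21.1 yaw 179.87871297628772
[-3.2, -2.3, -0.2]
[-6.7, -4.0, -0.3]
[-10.4, -5.4, -0.5]
[-14.1, -6.5, -0.6]
[-18.0, -7.3, -0.8]
[-21.9, -7.7, -0.9]
[-25.8, -7.8, -1.1]
[-29.7, -7.6, -1.3]
```

>>> {"method": "apply_moves", "body": {
  "plan": [
    {"jaw": 1, "delta_pos": [-3.2, -2.3, -0.2], "spin": 0},
    {"jaw": 1, "delta_pos": [-6.7, -4.0, -0.3], "spin": 0},
    {"jaw": 1, "delta_pos": [-10.4, -5.4, -0.5], "spin": 0},
    {"jaw": 1, "delta_pos": [-14.1, -6.5, -0.6], "spin": 0},
    {"jaw": 1, "delta_pos": [-18.0, -7.3, -0.8], "spin": 0},
    {"jaw": 1, "delta_pos": [-21.9, -7.7, -0.9], "spin": 0},
    {"jaw": 1, "delta_pos": [-25.8, -7.8, -1.1], "spin": 0},
    {"jaw": 1, "delta_pos": [-29.7, -7.6, -1.3], "spin": 0}
  ]
}}

```text
time_s: 6.65
ee_pos: [558.6, -157.8, 135.1]
ee_rot: [-180.0, 0.1, 179.9]
force: [-3.0, 2.8, 0.0]
gripper_width: 21.4
```

```bash
python3 rows.py 554 -113 45 60; tail -1 log.txt
```

```text
t 6.65 ang -84.1 r 45.02 z 135.12 Fr -3.09 Ft -2.68 Fz 0.02 w 21.4 yaw 179.8771767205768
[-5.8, 1.0, -0.2]
[-11.4, 2.8, -0.5]
[-16.8, 5.2, -0.7]
[-21.7, 8.4, -1.0]
[-26.3, 12.1, -1.2]
[-30.3, 16.5, -1.5]
[-33.7, 21.3, -1.7]
[-36.4, 26.5, -2.0]
558.628 -157.777 135.122 -2.986 2.797 0.023 6.650
```

>>> {"method": "apply_moves", "body": {
  "plan": [
    {"jaw": 1, "delta_pos": [-5.8, 1.0, -0.2], "spin": 0},
    {"jaw": 1, "delta_pos": [-11.4, 2.8, -0.5], "spin": 0},
    {"jaw": 1, "delta_pos": [-16.8, 5.2, -0.7], "spin": 0},
    {"jaw": 1, "delta_pos": [-21.7, 8.4, -1.0], "spin": 0},
    {"jaw": 1, "delta_pos": [-26.3, 12.1, -1.2], "spin": 0},
    {"jaw": 1, "delta_pos": [-30.3, 16.5, -1.5], "spin": 0},
    {"jaw": 1, "delta_pos": [-33.7, 21.3, -1.7], "spin": 0},
    {"jaw": 1, "delta_pos": [-36.4, 26.5, -2.0], "spin": 0}
  ]
}}

```text
time_s: 7.65
ee_pos: [595.4, -131.4, 137.3]
ee_rot: [-179.9, 0.1, 179.9]
force: [-3.3, -1.0, -0.7]
gripper_width: 20.9
```

```bash
python3 rows.py 554 -113 45 80; tail -1 log.txt
```

```text
t 7.65 ang -23.97 r 45.34 z 137.25 Fr -2.57 Ft -2.24 Fz -0.72 w 20.9 yaw 179.88783646526673
[-2.2, 7.6, -0.3]
[-3.4, 15.3, -0.7]
[-3.3, 23.2, -1.0]
[-1.8, 30.8, -1.4]
[1.1, 38.2, -1.7]
[5.1, 44.9, -2.1]
[10.3, 50.8, -2.4]
[16.4, 55.7, -2.8]
595.433 -131.420 137.250 -3.262 -0.999 -0.718 7.650
```

>>> {"method": "apply_moves", "body": {
  "plan": [
    {"jaw": 1, "delta_pos": [-2.2, 7.6, -0.3], "spin": 0},
    {"jaw": 1, "delta_pos": [-3.4, 15.3, -0.7], "spin": 0},
    {"jaw": 1, "delta_pos": [-3.3, 23.2, -1.0], "spin": 0},
    {"jaw": 1, "delta_pos": [-1.8, 30.8, -1.4], "spin": 0},
    {"jaw": 1, "delta_pos": [1.1, 38.2, -1.7], "spin": 0},
    {"jaw": 1, "delta_pos": [5.1, 44.9, -2.1], "spin": 0},
    {"jaw": 1, "delta_pos": [10.3, 50.8, -2.4], "spin": 0},
    {"jaw": 1, "delta_pos": [16.4, 55.7, -2.8], "spin": 0}
  ]
}}

```text
time_s: 8.65
ee_pos: [579.4, -75.3, 140.2]
ee_rot: [-179.9, 0.2, 179.9]
force: [0.9, -3.0, -0.8]
gripper_width: 21.1
```

```bash
python3 rows.py 554 -113 45 50; tail -1 log.txt
python3 - <<'E'
from h import *
L=np.loadtxt('log.txt'); r=least_squares(lambda q:np.hypot(L[:,0]-q[0],L[:,1]-q[1])-45,[554,-113]); print(r.x,r.fun)
save('scene','scene3.png');save('top','top3.png')
a=cv2.imread('pics/scene3.png')[100:230,250:410]; b=cv2.imread('pics/top3.png')[130:260,280:440]
cv2.imwrite('pics/z3.png',np.hstack([cv2.resize(i,None,fx=2.5,fy=2.5,interpolation=2) for i in(a,b)]))
E
```

```text
t 8.65 ang 56.0 r 45.48 z 140.23 Fr -1.97 Ft -2.39 Fz -0.82 w 21.1 yaw 179.88837634342573
[4.5, 2.1, -0.2]
[8.9, 4.1, -0.5]
[13.6, 5.7, -0.7]
[18.4, 6.7, -0.9]
[23.3, 7.2, -1.1]
[28.2, 7.2, -1.4]
[33.1, 6.6, -1.6]
[37.8, 5.5, -1.8]
579.433 -75.291 140.226 0.886 -2.968 -0.821 8.650
[ 554.4736385  -112.89484426] [ 0.06831582  0.07401272 -0.04612709  0.13334499]
```

View pics/z3.png

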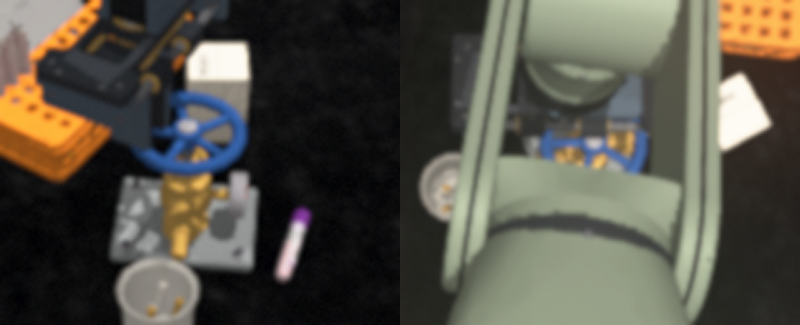

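Run:
```python
from h import *
for z in (105,110,115,120,125,130): print(z,proj('scene',[554.4,-112.9,z]),proj('top',[554.4,-112.9,z]))
```

```text
105 [[323.74620286 157.6586742 ]] [[356.43636368 187.59826851]]
110 [[323.78254185 155.98353636]] [[356.68477089 187.273829  ]]
115 [[323.81918536 154.29439164]] [[356.93602121 186.94567211]]
120 [[323.85613724 152.59106267]] [[357.19016363 186.61373373]]
125 [[323.89340143 150.87336908]] [[357.44724829 186.27794822]]
130 [[323.93098193 149.1411274 ]] [[357.70732647 185.93824844]]
```

>>> {"method": "apply_moves", "body": {
  "plan": [
    {"jaw": 1, "delta_pos": [4.5, 2.1, -0.2], "spin": 0},
    {"jaw": 1, "delta_pos": [8.9, 4.1, -0.5], "spin": 0},
    {"jaw": 1, "delta_pos": [13.6, 5.7, -0.7], "spin": 0},
    {"jaw": 1, "delta_pos": [18.4, 6.7, -0.9], "spin": 0},
    {"jaw": 1, "delta_pos": [23.3, 7.2, -1.1], "spin": 0},
    {"jaw": 1, "delta_pos": [28.2, 7.2, -1.4], "spin": 0},
    {"jaw": 1, "delta_pos": [33.1, 6.6, -1.6], "spin": 0},
    {"jaw": 1, "delta_pos": [37.8, 5.5, -1.8], "spin": 0}
  ]
}}

```text
time_s: 9.75
ee_pos: [541.0, -69.6, 142.1]
ee_rot: [-179.9, 0.2, 179.9]
force: [2.4, -2.0, -0.2]
gripper_width: 21.5
```

```bash
python3 rows.py 554.4 -112.9 45 50
```

```text
t 9.75 ang 107.24 r 45.37 z 142.06 Fr -2.61 Ft -1.65 Fz -0.24 w 21.5 yaw 179.90029749092176
[4.5, -2.1, -0.2]
[8.9, -4.3, -0.4]
[13.0, -6.9, -0.7]
[16.8, -10.0, -0.9]
[20.2, -13.5, -1.1]
[23.3, -17.4, -1.3]
[25.9, -21.6, -1.5]
[28.0, -26.0, -1.7]
```

>>> {"method": "apply_moves", "body": {
  "plan": [
    {"jaw": 1, "delta_pos": [4.5, -2.1, -0.2], "spin": 0},
    {"jaw": 1, "delta_pos": [8.9, -4.3, -0.4], "spin": 0},
    {"jaw": 1, "delta_pos": [13.0, -6.9, -0.7], "spin": 0},
    {"jaw": 1, "delta_pos": [16.8, -10.0, -0.9], "spin": 0},
    {"jaw": 1, "delta_pos": [20.2, -13.5, -1.1], "spin": 0},
    {"jaw": 1, "delta_pos": [23.3, -17.4, -1.3], "spin": 0},
    {"jaw": 1, "delta_pos": [25.9, -21.6, -1.5], "spin": 0},
    {"jaw": 1, "delta_pos": [28.0, -26.0, -1.7], "spin": 0}
  ]
}}

```text
time_s: 10.75
ee_pos: [512.6, -95.6, 143.7]
ee_rot: [-180.0, 0.2, 179.9]
force: [2.1, 1.2, -0.5]
gripper_width: 21.5
```

```bash
python3 rows.py 554.4 -112.9 45 40
```

```text
t 10.75 ang 157.49 r 45.24 z 143.67 Fr -1.45 Ft -1.93 Fz -0.48 w 21.5 yaw 179.8929727886072
[1.1, -3.8, -0.2]
[2.1, -7.6, -0.3]
[2.8, -11.4, -0.5]
[3.1, -15.4, -0.7]
[3.1, -19.3, -0.8]
[2.8, -23.2, -1.0]
[2.1, -27.1, -1.2]
[1.1, -30.8, -1.3]
```

>>> {"method": "apply_moves", "body": {
  "plan": [
    {"jaw": 1, "delta_pos": [1.1, -3.8, -0.2], "spin": 0},
    {"jaw": 1, "delta_pos": [2.1, -7.6, -0.3], "spin": 0},
    {"jaw": 1, "delta_pos": [2.8, -11.4, -0.5], "spin": 0},
    {"jaw": 1, "delta_pos": [3.1, -15.4, -0.7], "spin": 0},
    {"jaw": 1, "delta_pos": [3.1, -19.3, -0.8], "spin": 0},
    {"jaw": 1, "delta_pos": [2.8, -23.2, -1.0], "spin": 0},
    {"jaw": 1, "delta_pos": [2.1, -27.1, -1.2], "spin": 0},
    {"jaw": 1, "delta_pos": [1.1, -30.8, -1.3], "spin": 0}
  ]
}}

```text
time_s: 11.75
ee_pos: [511.3, -126.5, 144.9]
ee_rot: [-180.0, 0.1, 179.9]
force: [1.6, 3.3, -0.2]
gripper_width: 21.3
```

```bash
python3 rows.py 554.4 -112.9 45 10
```

```text
t 11.75 ang -162.49 r 45.18 z 144.89 Fr -2.53 Ft -2.66 Fz -0.22 w 21.3 yaw 179.88905865017418
[-0.5, -0.9, -0.0]
[-0.8, -1.8, -0.1]
[-1.2, -2.7, -0.1]
[-1.5, -3.6, -0.2]
[-1.9, -4.5, -0.2]
[-2.3, -5.4, -0.2]
[-2.7, -6.3, -0.3]
[-3.2, -7.2, -0.3]
```

```bash
python3 rows.py 554.4 -112.9 45 14
```

```text
t 11.75 ang -162.49 r 45.18 z 144.89 Fr -2.53 Ft -2.66 Fz -0.22 w 21.3 yaw 179.88905865017418
[-0.6, -1.2, -0.1]
[-1.1, -2.5, -0.1]
[-1.6, -3.8, -0.2]
[-2.2, -5.1, -0.2]
[-2.7, -6.3, -0.3]
[-3.4, -7.5, -0.3]
[-4.0, -8.7, -0.4]
[-4.7, -9.9, -0.5]
```

>>> {"method": "apply_moves", "body": {
  "plan": [
    {"jaw": 1, "delta_pos": [-0.6, -1.2, -0.1], "spin": 0.18},
    {"jaw": 1, "delta_pos": [-1.1, -2.5, -0.1], "spin": 0.36},
    {"jaw": 1, "delta_pos": [-1.6, -3.8, -0.2], "spin": 0.54},
    {"jaw": 1, "delta_pos": [-2.2, -5.1, -0.2], "spin": 0.72},
    {"jaw": 1, "delta_pos": [-2.7, -6.3, -0.3], "spin": 0.9},
    {"jaw": 1, "delta_pos": [-3.4, -7.5, -0.3], "spin": 1.08},
    {"jaw": 1, "delta_pos": [-4.0, -8.7, -0.4], "spin": 1.26},
    {"jaw": 1, "delta_pos": [-4.7, -9.9, -0.5], "spin": 1.44}
  ]
}}

```text
time_s: 12.75
ee_pos: [515.2, -136.4, 145.2]
ee_rot: [180.0, -0.0, 97.1]
force: [-0.0, 3.0, -0.7]
gripper_width: 21.5
```

```bash
python3 rows.py 554.4 -112.9 45 14
```

```text
t 12.75 ang -149.09 r 45.72 z 145.2 Fr -1.52 Ft -2.55 Fz -0.73 w 21.5 yaw 97.05059129919019
[-1.0, 1.2, -0.1]
[-2.2, 1.8, -0.1]
[-3.4, 2.5, -0.2]
[-4.6, 3.2, -0.2]
[-5.8, 3.9, -0.3]
[-6.9, 4.7, -0.4]
[-8.0, 5.5, -0.4]
[-9.1, 6.3, -0.5]
```

>>> {"method": "apply_moves", "body": {
  "plan": [
    {"jaw": 1, "delta_pos": [-1.0, 1.2, -0.1], "spin": 0.18},
    {"jaw": 1, "delta_pos": [-2.2, 1.8, -0.1], "spin": 0.36},
    {"jaw": 1, "delta_pos": [-3.4, 2.5, -0.2], "spin": 0.54},
    {"jaw": 1, "delta_pos": [-4.6, 3.2, -0.2], "spin": 0.72},
    {"jaw": 1, "delta_pos": [-5.8, 3.9, -0.3], "spin": 0.9},
    {"jaw": 1, "delta_pos": [-6.9, 4.7, -0.4], "spin": 1.08},
    {"jaw": 1, "delta_pos": [-8.0, 5.5, -0.4], "spin": 1.26},
    {"jaw": 1, "delta_pos": [-9.1, 6.3, -0.5], "spin": 1.44}
  ]
}}

```text
time_s: 13.75
ee_pos: [521.4, -144.6, 145.5]
ee_rot: [-179.9, 0.2, 14.2]
force: [-1.0, 2.6, 0.5]
gripper_width: 21.8
```

```bash
python3 rows.py 554.4 -112.9 45 10;python3 -c "
from h import *
print(env.state()['qpos'])"
```

```text
t 13.75 ang -136.15 r 45.82 z 145.47 Fr -1.05 Ft -2.6 Fz 0.51 w 21.8 yaw 14.20501987123047
[1.2, 0.4, -0.0]
[1.7, 1.3, -0.1]
[2.3, 2.1, -0.1]
[2.8, 2.9, -0.2]
[3.4, 3.7, -0.2]
[4.0, 4.5, -0.3]
[4.6, 5.3, -0.3]
[5.2, 6.0, -0.4]
[-1.67194494e+01  1.84363131e+01  9.99791000e+01 -8.17510852e-03
  6.17554326e+01  5.90795172e+01]
```

>>> {"method": "apply_moves", "body": {
  "plan": [
    {"jaw": 1, "delta_pos": [1.2, 0.4, 0], "spin": 0.18},
    {"jaw": 1, "delta_pos": [1.7, 1.3, -0.1], "spin": 0.36},
    {"jaw": 1, "delta_pos": [2.3, 2.1, -0.1], "spin": 0.54},
    {"jaw": 1, "delta_pos": [2.8, 2.9, -0.2], "spin": 0.72},
    {"jaw": 1, "delta_pos": [3.4, 3.7, -0.2], "spin": 0.88},
    {"jaw": 1, "delta_pos": [4.0, 4.5, -0.3], "spin": 0.88},
    {"jaw": 1, "delta_pos": [4.6, 5.3, -0.3], "spin": 0.88},
    {"jaw": 1, "delta_pos": [5.2, 6.0, -0.4], "spin": 0.88}
  ],
  "squeeze": 7
}}

```text
time_s: 14.75
ee_pos: [527.5, -149.3, 145.8]
ee_rot: [179.9, 0.2, -36.1]
force: [-2.3, 2.3, 1.4]
gripper_width: 21.4
```

```bash
python3 rows.py 554.4 -112.9 45 12; tail -1 log.txt
python3 - <<'E'
from h import *
L=np.loadtxt('log.txt'); r=least_squares(lambda q:np.hypot(L[:,0]-q[0],L[:,1]-q[1])-q[2],[554,-113,45]); print(r.x,r.fun.round(2))
E
```

```text
t 14.75 ang -126.49 r 45.29 z 145.76 Fr -0.53 Ft -3.22 Fz 1.44 w 21.4 yaw -36.13768901725829
[1.2, -0.3, -0.1]
[2.4, -0.3, -0.1]
[3.5, -0.4, -0.2]
[4.7, -0.5, -0.2]
[5.9, -0.6, -0.3]
[7.0, -0.8, -0.3]
[8.2, -1.0, -0.4]
[9.4, -1.2, -0.4]
527.468 -149.308 145.755 -2.274 2.336 1.442 14.750
[ 554.2187564  -112.87639813   45.21641983] [-0.28 -0.1  -0.02  0.04  0.08 -0.15 -0.2  -0.2   0.36  0.49 -0.02]
```

>>> {"method": "apply_moves", "body": {
  "plan": [
    {"jaw": 1, "delta_pos": [1.2, -0.1, -0.1], "spin": -0.026},
    {"jaw": 1, "delta_pos": [2.4, -0.2, -0.2], "spin": -0.052},
    {"jaw": 1, "delta_pos": [3.5, -0.3, -0.3], "spin": -0.078},
    {"jaw": 1, "delta_pos": [4.7, -0.4, -0.4], "spin": -0.105},
    {"jaw": 1, "delta_pos": [5.9, -0.6, -0.4], "spin": -0.131},
    {"jaw": 1, "delta_pos": [7.0, -0.8, -0.5], "spin": -0.157},
    {"jaw": 1, "delta_pos": [8.2, -1.0, -0.5], "spin": -0.183},
    {"jaw": 1, "delta_pos": [9.4, -1.2, -0.6], "spin": -0.209}
  ],
  "squeeze": 7
}}

```text
time_s: 15.75
ee_pos: [535.8, -154.0, 146.3]
ee_rot: [179.9, 0.2, -24.1]
force: [-2.0, 2.3, 1.3]
gripper_width: 21.4
```

```bash
cat > st.py <<'E'
from h import *
s=env.state(); p,R=tool(); f=np.array(s['force']); cx,cy=554.3,-112.9
a=np.arctan2(p[1]-cy,p[0]-cx); er=np.array([np.cos(a),np.sin(a)]); et=np.array([-er[1],er[0]]); A=np.degrees(a)
tot=A+123.9+360; tot=tot if tot>300 else tot+360
print('t',s['time_s'],'ang',round(A,2),'tot',round(tot,1),'r',round(np.hypot(p[1]-cy,p[0]-cx),2),'z',round(p[2],2),'zexp',round(133.93+tot/30,2),'Fr',round(f[:2]@er,2),'Ft',round(f[:2]@et,2),'Fz',round(f[2],2),'w',round(s['gripper_width'],1),'yawerr',round((s['ee_rot'][2]-A-90+180)%360-180,2),'q6',round(s['qpos'][5],1))
E
python3 st.py
```

```text
t 15.75 ang -114.29 tot 369.6 r 45.07 z 146.3 zexp 146.25 Fr -1.24 Ft -2.76 Fz 1.27 w 21.4 yawerr 0.22 q6 96.9
```

>>> {"method": "apply_moves", "body": {
  "plan": [
    {"jaw": 1, "delta_pos": [1.2, 0, -0.1], "spin": -0.026},
    {"jaw": 1, "delta_pos": [2.4, -0.1, -0.1], "spin": -0.052},
    {"jaw": 1, "delta_pos": [3.5, -0.1, -0.2], "spin": -0.078},
    {"jaw": 1, "delta_pos": [4.7, -0.2, -0.2], "spin": -0.105},
    {"jaw": 1, "delta_pos": [5.9, -0.4, -0.3], "spin": -0.131},
    {"jaw": 1, "delta_pos": [7.0, -0.6, -0.3], "spin": -0.157},
    {"jaw": 1, "delta_pos": [8.2, -0.8, -0.4], "spin": -0.183},
    {"jaw": 1, "delta_pos": [9.4, -1.0, -0.5], "spin": -0.209}
  ],
  "squeeze": 7
}}

```text
time_s: 16.75
ee_pos: [544.8, -156.9, 146.7]
ee_rot: [180.0, 0.2, -12.0]
force: [-1.5, 2.7, 0.1]
gripper_width: 21.9
```

```bash
python3 st.py
```

```text
t 16.75 ang -102.25 tot 381.7 r 45.0 z 146.73 zexp 146.65 Fr -2.3 Ft -2.04 Fz 0.09 w 21.9 yawerr 0.26 q6 84.8
```

>>> {"method": "apply_moves", "body": {
  "plan": [
    {"jaw": 1, "delta_pos": [1.2, 0, -0.1], "spin": -0.026},
    {"jaw": 1, "delta_pos": [2.4, -0.1, -0.1], "spin": -0.052},
    {"jaw": 1, "delta_pos": [3.5, -0.1, -0.2], "spin": -0.078},
    {"jaw": 1, "delta_pos": [4.7, -0.2, -0.2], "spin": -0.105},
    {"jaw": 1, "delta_pos": [5.9, -0.4, -0.3], "spin": -0.131},
    {"jaw": 1, "delta_pos": [7.0, -0.6, -0.3], "spin": -0.157},
    {"jaw": 1, "delta_pos": [8.2, -0.8, -0.4], "spin": -0.183},
    {"jaw": 1, "delta_pos": [9.4, -1.0, -0.4], "spin": -0.209}
  ],
  "squeeze": 7
}}

```text
time_s: 17.75
ee_pos: [554.2, -157.8, 147.1]
ee_rot: [-180.0, 0.3, 0.1]
force: [-3.1, 3.2, 0.2]
gripper_width: 21.5
```

```bash
python3 st.py
```

```text
t 17.75 ang -90.17 tot 393.7 r 44.92 z 147.08 zexp 147.05 Fr -3.18 Ft -3.09 Fz 0.18 w 21.5 yawerr 0.25 q6 72.9
```

>>> {"method": "apply_moves", "body": {
  "plan": [
    {"jaw": 1, "delta_pos": [1.2, 0, -0.1], "spin": -0.026},
    {"jaw": 1, "delta_pos": [2.4, -0.1, -0.1], "spin": -0.052},
    {"jaw": 1, "delta_pos": [3.5, -0.1, -0.2], "spin": -0.078},
    {"jaw": 1, "delta_pos": [4.7, -0.2, -0.2], "spin": -0.105},
    {"jaw": 1, "delta_pos": [5.9, -0.4, -0.3], "spin": -0.131},
    {"jaw": 1, "delta_pos": [7.0, -0.6, -0.3], "spin": -0.157},
    {"jaw": 1, "delta_pos": [8.2, -0.8, -0.4], "spin": -0.183},
    {"jaw": 1, "delta_pos": [9.4, -1.0, -0.4], "spin": -0.209}
  ],
  "squeeze": 7
}}

```text
time_s: 18.75
ee_pos: [563.6, -156.8, 147.4]
ee_rot: [-179.9, 0.3, 12.2]
force: [-2.2, 1.3, 0.8]
gripper_width: 21.3
```

```bash
python3 st.py
```

```text
t 18.75 ang -78.09 tot 405.8 r 44.83 z 147.41 zexp 147.46 Fr -1.69 Ft -1.93 Fz 0.77 w 21.3 yawerr 0.24 q6 61.2
```

>>> {"method": "apply_moves", "body": {
  "plan": [
    {"jaw": 1, "delta_pos": [1.2, 0, -0.1], "spin": -0.026},
    {"jaw": 1, "delta_pos": [2.4, 0, -0.1], "spin": -0.052},
    {"jaw": 1, "delta_pos": [3.5, 0, -0.2], "spin": -0.078},
    {"jaw": 1, "delta_pos": [4.7, -0.1, -0.2], "spin": -0.105},
    {"jaw": 1, "delta_pos": [5.9, -0.3, -0.3], "spin": -0.131},
    {"jaw": 1, "delta_pos": [7.0, -0.5, -0.3], "spin": -0.157},
    {"jaw": 1, "delta_pos": [8.2, -0.7, -0.4], "spin": -0.183},
    {"jaw": 1, "delta_pos": [9.4, -0.9, -0.5], "spin": -0.209}
  ],
  "squeeze": 7
}}

```text
time_s: 19.75
ee_pos: [572.5, -153.8, 147.8]
ee_rot: [-179.8, 0.2, 24.2]
force: [-4.2, 2.2, -0.2]
gripper_width: 21.6
```

```bash
python3 st.py
```

```text
t 19.75 ang -66.08 tot 417.8 r 44.78 z 147.82 zexp 147.86 Fr -3.69 Ft -2.97 Fz -0.2 w 21.6 yawerr 0.32 q6 49.6
```

>>> {"method": "apply_moves", "body": {
  "plan": [
    {"jaw": 1, "delta_pos": [1.2, 0, -0.1], "spin": -0.026},
    {"jaw": 1, "delta_pos": [2.4, 0, -0.1], "spin": -0.052},
    {"jaw": 1, "delta_pos": [3.5, -0.1, -0.2], "spin": -0.078},
    {"jaw": 1, "delta_pos": [4.7, -0.2, -0.2], "spin": -0.105},
    {"jaw": 1, "delta_pos": [5.9, -0.4, -0.3], "spin": -0.131},
    {"jaw": 1, "delta_pos": [7.0, -0.6, -0.3], "spin": -0.157},
    {"jaw": 1, "delta_pos": [8.2, -0.8, -0.4], "spin": -0.183},
    {"jaw": 1, "delta_pos": [9.4, -1.0, -0.4], "spin": -0.209}
  ],
  "squeeze": 7
}}

```text
time_s: 20.75
ee_pos: [580.6, -149.1, 148.2]
ee_rot: [-179.8, 0.2, 36.3]
force: [-4.2, 1.5, 1.1]
gripper_width: 21.4
```

```bash
python3 st.py
```

```text
t 20.75 ang -53.98 tot 429.9 r 44.74 z 148.16 zexp 148.26 Fr -3.71 Ft -2.51 Fz 1.05 w 21.4 yawerr 0.29 q6 38.2
```

>>> {"method": "apply_moves", "body": {
  "plan": [
    {"jaw": 1, "delta_pos": [1.2, 0, -0.1], "spin": -0.026},
    {"jaw": 1, "delta_pos": [2.4, -0.1, -0.1], "spin": -0.052},
    {"jaw": 1, "delta_pos": [3.5, -0.2, -0.2], "spin": -0.078},
    {"jaw": 1, "delta_pos": [4.7, -0.3, -0.3], "spin": -0.105},
    {"jaw": 1, "delta_pos": [5.9, -0.5, -0.3], "spin": -0.131},
    {"jaw": 1, "delta_pos": [7.0, -0.7, -0.4], "spin": -0.157},
    {"jaw": 1, "delta_pos": [8.2, -0.9, -0.5], "spin": -0.183},
    {"jaw": 1, "delta_pos": [9.4, -1.1, -0.5], "spin": -0.209}
  ],
  "squeeze": 7
}}

```text
time_s: 21.75
ee_pos: [587.6, -142.7, 148.6]
ee_rot: [-179.8, 0.2, 48.4]
force: [-4.4, 0.9, -0.4]
gripper_width: 21.7
```

```bash
python3 st.py
```

```text
t 21.75 ang -41.83 tot 442.1 r 44.7 z 148.63 zexp 148.67 Fr -3.93 Ft -2.26 Fz -0.43 w 21.7 yawerr 0.22 q6 26.9
```

>>> {"method": "apply_moves", "body": {
  "plan": [
    {"jaw": 1, "delta_pos": [1.2, 0, -0.1], "spin": -0.026},
    {"jaw": 1, "delta_pos": [2.4, -0.1, -0.1], "spin": -0.052},
    {"jaw": 1, "delta_pos": [3.5, -0.2, -0.2], "spin": -0.078},
    {"jaw": 1, "delta_pos": [4.7, -0.3, -0.2], "spin": -0.105},
    {"jaw": 1, "delta_pos": [5.9, -0.5, -0.3], "spin": -0.131},
    {"jaw": 1, "delta_pos": [7.0, -0.7, -0.3], "spin": -0.157},
    {"jaw": 1, "delta_pos": [8.2, -0.9, -0.4], "spin": -0.183},
    {"jaw": 1, "delta_pos": [9.4, -1.1, -0.4], "spin": -0.209}
  ],
  "squeeze": 7
}}

```text
time_s: 22.75
ee_pos: [593.1, -135.0, 149.0]
ee_rot: [-179.7, 0.1, 60.5]
force: [-4.2, -0.1, 0.3]
gripper_width: 21.6
```

```bash
python3 st.py
```

```text
t 22.75 ang -29.68 tot 454.2 r 44.64 z 149.04 zexp 149.07 Fr -3.62 Ft -2.17 Fz 0.26 w 21.6 yawerr 0.14 q6 15.7
```

>>> {"method": "apply_moves", "body": {
  "plan": [
    {"jaw": 1, "delta_pos": [1.2, 0, -0.1], "spin": -0.026},
    {"jaw": 1, "delta_pos": [2.4, -0.1, -0.1], "spin": -0.052},
    {"jaw": 1, "delta_pos": [3.5, -0.2, -0.2], "spin": -0.078},
    {"jaw": 1, "delta_pos": [4.7, -0.3, -0.2], "spin": -0.105},
    {"jaw": 1, "delta_pos": [5.9, -0.5, -0.3], "spin": -0.131},
    {"jaw": 1, "delta_pos": [7.0, -0.7, -0.3], "spin": -0.157},
    {"jaw": 1, "delta_pos": [8.2, -0.9, -0.4], "spin": -0.183},
    {"jaw": 1, "delta_pos": [9.4, -1.1, -0.4], "spin": -0.209}
  ],
  "squeeze": 7
}}

```text
time_s: 23.75
ee_pos: [596.8, -126.3, 149.5]
ee_rot: [-179.7, 0.1, 72.5]
force: [-3.6, -1.3, -0.9]
gripper_width: 21.4
```

```bash
python3 st.py
```

```text
t 23.75 ang -17.5 tot 466.4 r 44.61 z 149.45 zexp 149.48 Fr -3.0 Ft -2.36 Fz -0.87 w 21.4 yawerr 0.03 q6 4.5
```

>>> {"method": "apply_moves", "body": {
  "plan": [
    {"jaw": 1, "delta_pos": [1.2, 0, -0.1], "spin": -0.026},
    {"jaw": 1, "delta_pos": [2.4, -0.1, -0.1], "spin": -0.052},
    {"jaw": 1, "delta_pos": [3.5, -0.1, -0.2], "spin": -0.078},
    {"jaw": 1, "delta_pos": [4.7, -0.2, -0.2], "spin": -0.105},
    {"jaw": 1, "delta_pos": [5.9, -0.4, -0.2], "spin": -0.131},
    {"jaw": 1, "delta_pos": [7.0, -0.6, -0.3], "spin": -0.157},
    {"jaw": 1, "delta_pos": [8.2, -0.8, -0.3], "spin": -0.183},
    {"jaw": 1, "delta_pos": [9.4, -1.0, -0.4], "spin": -0.209}
  ],
  "squeeze": 7
}}

```text
time_s: 24.75
ee_pos: [598.8, -117.1, 149.9]
ee_rot: [-179.7, 0.0, 84.6]
force: [-3.7, -1.8, -0.4]
gripper_width: 21.4
```

```bash
python3 st.py
```

```text
t 24.75 ang -5.35 tot 478.6 r 44.66 z 149.85 zexp 149.88 Fr -3.49 Ft -2.1 Fz -0.4 w 21.4 yawerr -0.04 q6 -6.7
```

>>> {"method": "apply_moves", "body": {
  "plan": [
    {"jaw": 1, "delta_pos": [1.2, 0, -0.1], "spin": -0.026},
    {"jaw": 1, "delta_pos": [2.4, -0.1, -0.1], "spin": -0.052},
    {"jaw": 1, "delta_pos": [3.5, -0.1, -0.2], "spin": -0.078},
    {"jaw": 1, "delta_pos": [4.7, -0.2, -0.2], "spin": -0.105},
    {"jaw": 1, "delta_pos": [5.9, -0.4, -0.3], "spin": -0.131},
    {"jaw": 1, "delta_pos": [7.0, -0.6, -0.3], "spin": -0.157},
    {"jaw": 1, "delta_pos": [8.2, -0.8, -0.4], "spin": -0.183},
    {"jaw": 1, "delta_pos": [9.4, -1.0, -0.4], "spin": -0.209}
  ],
  "squeeze": 7
}}

```text
time_s: 25.75
ee_pos: [598.7, -107.6, 150.3]
ee_rot: [-179.7, -0.0, 96.7]
force: [-2.6, -3.8, -0.4]
gripper_width: 21.6
```

```bash
python3 st.py
```

```text
t 25.75 ang 6.76 tot 490.7 r 44.7 z 150.31 zexp 150.29 Fr -3.08 Ft -3.46 Fz -0.36 w 21.6 yawerr -0.07 q6 -17.9
```

>>> {"method": "apply_moves", "body": {
  "plan": [
    {"jaw": 1, "delta_pos": [1.2, 0, -0.1], "spin": -0.026},
    {"jaw": 1, "delta_pos": [2.4, -0.1, -0.1], "spin": -0.052},
    {"jaw": 1, "delta_pos": [3.5, -0.1, -0.2], "spin": -0.078},
    {"jaw": 1, "delta_pos": [4.7, -0.2, -0.2], "spin": -0.105},
    {"jaw": 1, "delta_pos": [5.9, -0.4, -0.3], "spin": -0.131},
    {"jaw": 1, "delta_pos": [7.0, -0.6, -0.3], "spin": -0.157},
    {"jaw": 1, "delta_pos": [8.2, -0.8, -0.4], "spin": -0.183},
    {"jaw": 1, "delta_pos": [9.4, -1.0, -0.4], "spin": -0.209}
  ],
  "squeeze": 7
}}

```text
time_s: 26.75
ee_pos: [596.7, -98.4, 150.8]
ee_rot: [-179.7, -0.1, 108.8]
force: [-3.7, -3.3, -0.6]
gripper_width: 21.8
```

```bash
python3 st.py
```

```text
t 26.75 ang 18.87 tot 502.8 r 44.77 z 150.77 zexp 150.69 Fr -4.57 Ft -1.96 Fz -0.59 w 21.8 yawerr -0.11 q6 -29.1
```

>>> {"method": "apply_moves", "body": {
  "plan": [
    {"jaw": 1, "delta_pos": [1.2, 0, 0], "spin": -0.026},
    {"jaw": 1, "delta_pos": [2.4, -0.1, -0.1], "spin": -0.052},
    {"jaw": 1, "delta_pos": [3.5, -0.2, -0.1], "spin": -0.078},
    {"jaw": 1, "delta_pos": [4.7, -0.3, -0.2], "spin": -0.105},
    {"jaw": 1, "delta_pos": [5.9, -0.5, -0.2], "spin": -0.131},
    {"jaw": 1, "delta_pos": [7.0, -0.7, -0.2], "spin": -0.157},
    {"jaw": 1, "delta_pos": [8.2, -0.9, -0.3], "spin": -0.183},
    {"jaw": 1, "delta_pos": [9.4, -1.1, -0.3], "spin": -0.209}
  ],
  "squeeze": 7
}}

```text
time_s: 27.75
ee_pos: [592.8, -89.8, 151.2]
ee_rot: [-179.8, -0.1, 120.8]
force: [-1.3, -4.0, -0.3]
gripper_width: 21.3
```

```bash
python3 st.py
```

```text
t 27.75 ang 30.94 tot 514.8 r 44.86 z 151.16 zexp 151.09 Fr -3.17 Ft -2.8 Fz -0.34 w 21.3 yawerr -0.11 q6 -40.5
```

>>> {"method": "apply_moves", "body": {
  "plan": [
    {"jaw": 1, "delta_pos": [1.2, 0, 0], "spin": -0.026},
    {"jaw": 1, "delta_pos": [2.4, -0.1, -0.1], "spin": -0.052},
    {"jaw": 1, "delta_pos": [3.5, -0.2, -0.1], "spin": -0.078},
    {"jaw": 1, "delta_pos": [4.7, -0.3, -0.2], "spin": -0.105},
    {"jaw": 1, "delta_pos": [5.9, -0.5, -0.2], "spin": -0.131},
    {"jaw": 1, "delta_pos": [7.0, -0.7, -0.3], "spin": -0.157},
    {"jaw": 1, "delta_pos": [8.2, -0.9, -0.3], "spin": -0.183},
    {"jaw": 1, "delta_pos": [9.4, -1.1, -0.4], "spin": -0.209}
  ],
  "squeeze": 7
}}

```text
time_s: 28.75
ee_pos: [587.2, -82.3, 151.6]
ee_rot: [-179.8, -0.1, 132.9]
force: [-1.1, -4.3, -0.2]
gripper_width: 21.3
```

```bash
python3 st.py
```

```text
t 28.75 ang 42.97 tot 526.9 r 44.93 z 151.62 zexp 151.49 Fr -3.76 Ft -2.43 Fz -0.16 w 21.3 yawerr -0.06 q6 -51.9
```

>>> {"method": "apply_moves", "body": {
  "plan": [
    {"jaw": 1, "delta_pos": [1.2, 0, 0], "spin": -0.026},
    {"jaw": 1, "delta_pos": [2.4, -0.1, -0.1], "spin": -0.052},
    {"jaw": 1, "delta_pos": [3.5, -0.2, -0.1], "spin": -0.078},
    {"jaw": 1, "delta_pos": [4.7, -0.3, -0.2], "spin": -0.105},
    {"jaw": 1, "delta_pos": [5.9, -0.5, -0.2], "spin": -0.131},
    {"jaw": 1, "delta_pos": [7.0, -0.7, -0.2], "spin": -0.157},
    {"jaw": 1, "delta_pos": [8.2, -0.9, -0.3], "spin": -0.183},
    {"jaw": 1, "delta_pos": [9.4, -1.1, -0.3], "spin": -0.209}
  ],
  "squeeze": 7
}}

```text
time_s: 29.75
ee_pos: [580.1, -76.1, 152.1]
ee_rot: [-179.9, -0.1, 145.0]
force: [-0.1, -4.3, -0.0]
gripper_width: 21.2
```

```bash
python3 st.py
```

```text
t 29.75 ang 54.95 tot 538.9 r 45.0 z 152.05 zexp 151.89 Fr -3.59 Ft -2.37 Fz -0.02 w 21.2 yawerr 0.03 q6 -63.5
```

>>> {"method": "apply_moves", "body": {
  "plan": [
    {"jaw": 1, "delta_pos": [1.2, 0, 0], "spin": -0.026},
    {"jaw": 1, "delta_pos": [2.4, -0.1, -0.1], "spin": -0.052},
    {"jaw": 1, "delta_pos": [3.5, -0.2, -0.1], "spin": -0.078},
    {"jaw": 1, "delta_pos": [4.7, -0.3, -0.1], "spin": -0.105},
    {"jaw": 1, "delta_pos": [5.9, -0.5, -0.2], "spin": -0.131},
    {"jaw": 1, "delta_pos": [7.0, -0.7, -0.2], "spin": -0.157},
    {"jaw": 1, "delta_pos": [8.2, -0.9, -0.3], "spin": -0.183},
    {"jaw": 1, "delta_pos": [9.4, -1.1, -0.3], "spin": -0.209}
  ],
  "squeeze": 7
}}

```text
time_s: 30.75
ee_pos: [571.9, -71.4, 152.4]
ee_rot: [-179.9, -0.1, 157.1]
force: [2.1, -2.9, 0.3]
gripper_width: 21.6
```

```bash
python3 st.py
```

```text
t 30.75 ang 66.96 tot 550.9 r 45.07 z 152.44 zexp 152.29 Fr -1.81 Ft -3.1 Fz 0.29 w 21.6 yawerr 0.1 q6 -75.3
```

>>> {"method": "apply_moves", "body": {
  "plan": [
    {"jaw": 1, "delta_pos": [1.2, 0, 0], "spin": -0.026},
    {"jaw": 1, "delta_pos": [2.4, -0.1, -0.1], "spin": -0.052},
    {"jaw": 1, "delta_pos": [3.5, -0.2, -0.1], "spin": -0.078},
    {"jaw": 1, "delta_pos": [4.7, -0.3, -0.2], "spin": -0.105},
    {"jaw": 1, "delta_pos": [5.9, -0.5, -0.2], "spin": -0.131},
    {"jaw": 1, "delta_pos": [7.0, -0.7, -0.3], "spin": -0.157},
    {"jaw": 1, "delta_pos": [8.2, -0.9, -0.3], "spin": -0.183},
    {"jaw": 1, "delta_pos": [9.4, -1.1, -0.4], "spin": -0.209}
  ],
  "squeeze": 7
}}

```text
time_s: 31.75
ee_pos: [562.9, -68.6, 152.9]
ee_rot: [-180.0, -0.1, 169.1]
force: [2.8, -0.9, -0.7]
gripper_width: 21.9
```

```bash
python3 st.py
```

```text
t 31.75 ang 79.01 tot 562.9 r 45.11 z 152.92 zexp 152.69 Fr -0.36 Ft -2.88 Fz -0.66 w 21.9 yawerr 0.12 q6 -87.2
```

>>> {"method": "apply_moves", "body": {
  "plan": [
    {"jaw": 1, "delta_pos": [1.2, 0, 0], "spin": -0.026},
    {"jaw": 1, "delta_pos": [2.4, -0.1, -0.1], "spin": -0.052},
    {"jaw": 1, "delta_pos": [3.5, -0.1, -0.1], "spin": -0.078},
    {"jaw": 1, "delta_pos": [4.7, -0.2, -0.1], "spin": -0.105},
    {"jaw": 1, "delta_pos": [5.9, -0.4, -0.1], "spin": -0.131},
    {"jaw": 1, "delta_pos": [7.0, -0.6, -0.2], "spin": -0.157},
    {"jaw": 1, "delta_pos": [8.2, -0.8, -0.2], "spin": -0.183},
    {"jaw": 1, "delta_pos": [9.4, -1.0, -0.2], "spin": -0.209}
  ],
  "squeeze": 7
}}

```text
time_s: 32.75
ee_pos: [553.5, -67.7, 153.2]
ee_rot: [180.0, -0.1, -178.8]
force: [2.6, -0.9, 0.7]
gripper_width: 21.3
```

```bash
python3 st.py
```

```text
t 32.75 ang 91.04 tot 574.9 r 45.22 z 153.19 zexp 153.09 Fr -0.96 Ft -2.62 Fz 0.66 w 21.3 yawerr 0.16 q6 -99.3
```

>>> {"method": "apply_moves", "body": {
  "plan": [
    {"jaw": 1, "delta_pos": [1.2, 0, 0], "spin": -0.026},
    {"jaw": 1, "delta_pos": [2.4, -0.1, -0.1], "spin": -0.052},
    {"jaw": 1, "delta_pos": [3.5, -0.2, -0.1], "spin": -0.078},
    {"jaw": 1, "delta_pos": [4.7, -0.3, -0.2], "spin": -0.105},
    {"jaw": 1, "delta_pos": [5.9, -0.5, -0.2], "spin": -0.131},
    {"jaw": 1, "delta_pos": [7.0, -0.7, -0.3], "spin": -0.157},
    {"jaw": 1, "delta_pos": [8.2, -0.9, -0.3], "spin": -0.183},
    {"jaw": 1, "delta_pos": [9.4, -1.1, -0.4], "spin": -0.209}
  ],
  "squeeze": 7
}}

```text
time_s: 33.75
ee_pos: [544.0, -68.8, 153.6]
ee_rot: [179.9, -0.1, -166.7]
force: [1.9, 1.3, 0.8]
gripper_width: 21.7
```

```bash
python3 st.py
```

```text
t 33.75 ang 103.15 tot 587.0 r 45.29 z 153.59 zexp 153.5 Fr 0.79 Ft -2.11 Fz 0.78 w 21.7 yawerr 0.13 q6 -111.7
```

>>> {"method": "apply_moves", "body": {
  "plan": [
    {"jaw": 1, "delta_pos": [1.2, 0, 0], "spin": -0.026},
    {"jaw": 1, "delta_pos": [2.4, -0.1, -0.1], "spin": -0.052},
    {"jaw": 1, "delta_pos": [3.5, -0.2, -0.1], "spin": -0.078},
    {"jaw": 1, "delta_pos": [4.7, -0.3, -0.2], "spin": -0.105},
    {"jaw": 1, "delta_pos": [5.9, -0.5, -0.2], "spin": -0.131},
    {"jaw": 1, "delta_pos": [7.0, -0.7, -0.3], "spin": -0.157},
    {"jaw": 1, "delta_pos": [8.2, -0.9, -0.3], "spin": -0.183},
    {"jaw": 1, "delta_pos": [9.4, -1.1, -0.4], "spin": -0.209}
  ],
  "squeeze": 7
}}

```text
time_s: 34.75
ee_pos: [534.9, -71.9, 154.0]
ee_rot: [179.9, -0.1, -154.7]
force: [1.5, 1.7, 0.3]
gripper_width: 21.5
```

```bash
python3 st.py
```

```text
t 34.75 ang 115.36 tot 599.3 r 45.34 z 153.95 zexp 153.91 Fr 0.88 Ft -2.08 Fz 0.32 w 21.5 yawerr -0.01 q6 -124.3
```

>>> {"method": "apply_moves", "body": {
  "plan": [
    {"jaw": 1, "delta_pos": [1.2, 0, 0], "spin": -0.026},
    {"jaw": 1, "delta_pos": [2.4, -0.1, -0.1], "spin": -0.052},
    {"jaw": 1, "delta_pos": [3.5, -0.2, -0.1], "spin": -0.078},
    {"jaw": 1, "delta_pos": [4.7, -0.3, -0.2], "spin": -0.105},
    {"jaw": 1, "delta_pos": [5.9, -0.5, -0.2], "spin": -0.131},
    {"jaw": 1, "delta_pos": [7.0, -0.7, -0.3], "spin": -0.157},
    {"jaw": 1, "delta_pos": [8.2, -0.9, -0.3], "spin": -0.183},
    {"jaw": 1, "delta_pos": [9.4, -1.1, -0.4], "spin": -0.209}
  ],
  "squeeze": 7
}}

```text
time_s: 35.75
ee_pos: [526.7, -76.9, 154.3]
ee_rot: [179.9, -0.1, -142.6]
force: [0.9, 2.6, 0.8]
gripper_width: 21.6
```

```bash
python3 st.py;python3 rows.py 554.3 -112.9 45 6
```

```text
t 35.75 ang 127.5 tot 611.4 r 45.38 z 154.34 zexp 154.31 Fr 1.55 Ft -2.32 Fz 0.77 w 21.6 yawerr -0.08 q6 -137.0
t 35.75 ang 127.5 r 45.38 z 154.34 Fr 1.55 Ft -2.32 Fz 0.77 w 21.6 yaw -142.58025719219447
[0.6, -0.4, -0.0]
[1.2, -0.4, -0.0]
[1.8, -0.4, -0.1]
[2.4, -0.4, -0.1]
[2.9, -0.5, -0.1]
[3.5, -0.5, -0.1]
[4.1, -0.6, -0.2]
[4.7, -0.6, -0.2]
```

>>> {"method": "apply_moves", "body": {
  "plan": [
    {"jaw": 1, "delta_pos": [0.6, 0, 0], "spin": 0.185},
    {"jaw": 1, "delta_pos": [1.2, 0, 0], "spin": 0.37},
    {"jaw": 1, "delta_pos": [1.8, 0, -0.1], "spin": 0.555},
    {"jaw": 1, "delta_pos": [2.4, -0.1, -0.1], "spin": 0.74},
    {"jaw": 1, "delta_pos": [3.0, -0.1, -0.1], "spin": 0.925},
    {"jaw": 1, "delta_pos": [3.5, -0.2, -0.1], "spin": 1.11},
    {"jaw": 1, "delta_pos": [4.1, -0.2, -0.2], "spin": 1.295},
    {"jaw": 1, "delta_pos": [4.7, -0.3, -0.2], "spin": 1.48}
  ],
  "squeeze": 7
}}

```text
time_s: 36.75
ee_pos: [523.3, -80.3, 154.6]
ee_rot: [-179.9, -0.1, 132.3]
force: [1.4, 2.2, 0.1]
gripper_width: 21.3
```

```bash
python3 st.py;python3 rows.py 554.3 -112.9 45.3 6
```

```text
t 36.75 ang 133.59 tot 617.5 r 45.02 z 154.56 zexp 154.51 Fr 0.6 Ft -2.5 Fz 0.1 w 21.3 yawerr -91.26 q6 -52.3
t 36.75 ang 133.59 r 45.02 z 154.56 Fr 0.6 Ft -2.5 Fz 0.1 w 21.3 yaw 132.32956919970383
[0.3, -0.6, -0.0]
[0.2, -1.2, -0.0]
[0.2, -1.8, -0.1]
[0.2, -2.4, -0.1]
[0.1, -3.0, -0.1]
[0.1, -3.6, -0.1]
[0.0, -4.1, -0.2]
[-0.1, -4.7, -0.2]
```

>>> {"method": "apply_moves", "body": {
  "plan": [
    {"jaw": 1, "delta_pos": [0.1, -0.6, 0], "spin": 0.182},
    {"jaw": 1, "delta_pos": [0.2, -1.2, 0], "spin": 0.364},
    {"jaw": 1, "delta_pos": [0.2, -1.8, -0.1], "spin": 0.546},
    {"jaw": 1, "delta_pos": [0.2, -2.4, -0.1], "spin": 0.728},
    {"jaw": 1, "delta_pos": [0.1, -3.0, -0.1], "spin": 0.91},
    {"jaw": 1, "delta_pos": [0.1, -3.6, -0.1], "spin": 1.092},
    {"jaw": 1, "delta_pos": [0, -4.1, -0.2], "spin": 1.27},
    {"jaw": 1, "delta_pos": [-0.1, -4.7, -0.2], "spin": 1.443}
  ],
  "squeeze": 7
}}

```text
time_s: 37.75
ee_pos: [519.5, -83.5, 154.7]
ee_rot: [-179.8, 0.1, 49.4]
force: [0.3, 3.0, 0.1]
gripper_width: 21.5
```

```bash
python3 st.py;python3 rows.py 554.3 -112.9 45.1 12
```

```text
t 37.75 ang 139.82 tot 623.7 r 45.52 z 154.66 zexp 154.72 Fr 1.65 Ft -2.48 Fz 0.08 w 21.5 yawerr 179.56 q6 30.2
t 37.75 ang 139.82 r 45.52 z 154.66 Fr 1.65 Ft -2.48 Fz 0.08 w 21.5 yaw 49.375527911505934
[-1.2, 0.4, -0.0]
[-2.4, 0.5, -0.1]
[-3.5, 0.6, -0.1]
[-4.7, 0.7, -0.2]
[-5.9, 0.8, -0.2]
[-7.0, 1.0, -0.3]
[-8.2, 1.2, -0.3]
[-9.4, 1.5, -0.4]
```

>>> {"method": "apply_moves", "body": {
  "plan": [
    {"jaw": 1, "delta_pos": [-1.2, 0, 0], "spin": -0.026},
    {"jaw": 1, "delta_pos": [-2.4, 0, -0.1], "spin": -0.052},
    {"jaw": 1, "delta_pos": [-3.5, 0.1, -0.1], "spin": -0.078},
    {"jaw": 1, "delta_pos": [-4.7, 0.2, -0.2], "spin": -0.105},
    {"jaw": 1, "delta_pos": [-5.9, 0.4, -0.2], "spin": -0.131},
    {"jaw": 1, "delta_pos": [-7.0, 0.6, -0.3], "spin": -0.157},
    {"jaw": 1, "delta_pos": [-8.2, 0.8, -0.3], "spin": -0.183},
    {"jaw": 1, "delta_pos": [-9.4, 1.0, -0.4], "spin": -0.209}
  ],
  "squeeze": 7
}}

```text
time_s: 38.75
ee_pos: [514.1, -91.4, 155.1]
ee_rot: [-179.8, 0.1, 61.5]
force: [1.4, 1.8, 0.3]
gripper_width: 21.4
```

```bash
python3 st.py
```

```text
t 38.75 ang 151.83 tot 635.7 r 45.62 z 155.06 zexp 155.12 Fr -0.41 Ft -2.31 Fz 0.31 w 21.4 yawerr 179.62 q6 17.2
```

>>> {"method": "apply_moves", "body": {
  "plan": [
    {"jaw": 1, "delta_pos": [-1.2, 0, 0], "spin": -0.026},
    {"jaw": 1, "delta_pos": [-2.4, 0, -0.1], "spin": -0.052},
    {"jaw": 1, "delta_pos": [-3.5, 0.1, -0.1], "spin": -0.078},
    {"jaw": 1, "delta_pos": [-4.7, 0.2, -0.2], "spin": -0.105},
    {"jaw": 1, "delta_pos": [-5.9, 0.4, -0.2], "spin": -0.131},
    {"jaw": 1, "delta_pos": [-7.0, 0.6, -0.3], "spin": -0.157},
    {"jaw": 1, "delta_pos": [-8.2, 0.9, -0.3], "spin": -0.183},
    {"jaw": 1, "delta_pos": [-9.4, 1.1, -0.4], "spin": -0.209}
  ],
  "squeeze": 7
}}

```text
time_s: 39.75
ee_pos: [510.6, -99.8, 155.4]
ee_rot: [-179.8, -0.0, 73.5]
force: [0.9, 4.5, 0.5]
gripper_width: 21.6
```

```bash
python3 st.py
```

```text
t 39.75 ang 163.31 tot 647.2 r 45.61 z 155.44 zexp 155.5 Fr 0.48 Ft -4.59 Fz 0.45 w 21.6 yawerr -179.8 q6 4.1
```

>>> {"method": "apply_moves", "body": {
  "plan": [
    {"jaw": 1, "delta_pos": [-0.3, 0, 0], "spin": -0.004},
    {"jaw": 1, "delta_pos": [-0.6, 0, 0], "spin": -0.008},
    {"jaw": 1, "delta_pos": [-0.9, 0, 0], "spin": -0.013},
    {"jaw": 1, "delta_pos": [-1.2, 0, 0], "spin": -0.018},
    {"jaw": 1, "delta_pos": [-1.5, 0, 0], "spin": -0.022},
    {"jaw": 1, "delta_pos": [-1.8, 0, -0.1], "spin": -0.03},
    {"jaw": 1, "delta_pos": [-2.0, 0, -0.1], "spin": -0.035},
    {"jaw": 1, "delta_pos": [-2.0, 0, -0.1], "spin": -0.035}
  ],
  "squeeze": 7
}}

```text
time_s: 40.75
ee_pos: [510.4, -100.6, 155.5]
ee_rot: [-179.8, -0.2, 75.5]
force: [3.2, 6.8, 0.8]
gripper_width: 21.9
```

```bash
python3 st.py
```

```text
t 40.75 ang 164.42 tot 648.3 r 45.62 z 155.53 zexp 155.54 Fr -1.23 Ft -7.36 Fz 0.77 w 21.9 yawerr -178.93 q6 1.9
```

>>> {"method": "apply_moves", "body": {
  "plan": [
    {"jaw": 1, "delta_pos": [-0.3, 0, 0], "spin": 0},
    {"jaw": 1, "delta_pos": [-0.6, 0, 0], "spin": 0},
    {"jaw": 1, "delta_pos": [-0.9, 0, 0], "spin": 0},
    {"jaw": 1, "delta_pos": [-1.2, 0, 0], "spin": 0},
    {"jaw": 1, "delta_pos": [-1.5, 0, 0], "spin": 0},
    {"jaw": 1, "delta_pos": [-1.8, 0, 0], "spin": 0},
    {"jaw": 1, "delta_pos": [-2.0, 0, 0], "spin": 0},
    {"jaw": 1, "delta_pos": [-2.0, 0, 0], "spin": 0}
  ],
  "squeeze": 9
}}

```text
time_s: 41.75
ee_pos: [510.3, -101.1, 155.5]
ee_rot: [-179.8, -0.3, 75.5]
force: [2.5, 7.4, 0.4]
gripper_width: 21.3
```

```bash
python3 st.py;python3 rows.py 554.0 -112.9 45.2 -45
```

```text
t 41.75 ang 164.99 tot 648.9 r 45.6 z 155.5 zexp 155.56 Fr -0.49 Ft -7.84 Fz 0.42 w 21.3 yawerr -179.53 q6 1.7
t 41.75 ang 164.89 r 45.31 z 155.5 Fr -0.48 Ft -7.84 Fz 0.42 w 21.3 yaw 75.46321334510387
[4.4, 0.4, 0.2]
[8.8, 1.1, 0.4]
[13.1, 2.2, 0.6]
[17.3, 3.7, 0.8]
[21.2, 5.7, 1.0]
[25.0, 8.0, 1.2]
[28.6, 10.7, 1.4]
[31.8, 13.7, 1.6]
```

>>> {"method": "apply_moves", "body": {
  "plan": [
    {"jaw": 1, "delta_pos": [4.4, 0.4, 0.2], "spin": 0},
    {"jaw": 1, "delta_pos": [8.8, 1.1, 0.4], "spin": 0},
    {"jaw": 1, "delta_pos": [13.1, 2.2, 0.6], "spin": 0},
    {"jaw": 1, "delta_pos": [17.3, 3.7, 0.8], "spin": 0},
    {"jaw": 1, "delta_pos": [21.2, 5.7, 1.0], "spin": 0},
    {"jaw": 1, "delta_pos": [25.0, 8.0, 1.2], "spin": 0},
    {"jaw": 1, "delta_pos": [28.6, 10.7, 1.4], "spin": 0},
    {"jaw": 1, "delta_pos": [31.8, 13.7, 1.6], "spin": 0}
  ],
  "squeeze": 10
}}

```text
time_s: 42.75
ee_pos: [531.7, -73.6, 154.0]
ee_rot: [-179.8, -0.3, 75.5]
force: [-0.9, -2.1, -1.1]
gripper_width: 21.7
```

```bash
python3 st.py;python3 rows.py 554.2 -112.9 45.1 -47.5
```

```text
t 42.75 ang 119.89 tot 603.8 r 45.28 z 153.99 zexp 154.06 Fr -1.34 Ft 1.85 Fz -1.06 w 21.7 yawerr -134.41 q6 5.0
t 42.75 ang 119.78 r 45.23 z 153.99 Fr -1.35 Ft 1.84 Fz -1.06 w 21.7 yaw 75.47480635488172
[3.0, 3.6, 0.2]
[5.7, 7.4, 0.4]
[8.0, 11.5, 0.6]
[9.9, 15.8, 0.8]
[11.3, 20.2, 1.0]
[12.2, 24.8, 1.2]
[12.7, 29.4, 1.4]
[12.7, 34.1, 1.5]
```

>>> {"method": "apply_moves", "body": {
  "plan": [
    {"jaw": 1, "delta_pos": [3.0, 3.6, 0.2], "spin": 0},
    {"jaw": 1, "delta_pos": [5.7, 7.4, 0.4], "spin": 0},
    {"jaw": 1, "delta_pos": [8.0, 11.5, 0.6], "spin": 0},
    {"jaw": 1, "delta_pos": [9.9, 15.8, 0.8], "spin": 0},
    {"jaw": 1, "delta_pos": [11.3, 20.2, 1.0], "spin": 0},
    {"jaw": 1, "delta_pos": [12.2, 24.8, 1.2], "spin": 0},
    {"jaw": 1, "delta_pos": [12.7, 29.4, 1.4], "spin": 0},
    {"jaw": 1, "delta_pos": [12.7, 34.1, 1.6], "spin": 0}
  ],
  "squeeze": 10
}}

```text
time_s: 43.75
ee_pos: [567.9, -70.1, 152.2]
ee_rot: [-179.8, -0.3, 75.5]
force: [-3.6, -3.0, 0.8]
gripper_width: 21.3
```

```bash
python3 st.py
```

```text
t 43.75 ang 72.43 tot 556.3 r 44.92 z 152.22 zexp 152.47 Fr -3.99 Ft 2.53 Fz 0.79 w 21.3 yawerr -86.96 q6 6.0
```

>>> {"method": "apply_moves", "body": {
  "plan": [
    {"jaw": 0.6, "delta_pos": [0, 0, 0], "spin": 0},
    {"jaw": 0.5, "delta_pos": [0, 0, 0], "spin": 0},
    {"jaw": 0.5, "delta_pos": [0, 0, 0], "spin": 0},
    {"jaw": 0.5, "delta_pos": [0, 0, 0], "spin": 0},
    {"jaw": 0.5, "delta_pos": [0, 0, 0], "spin": 0},
    {"jaw": 0.5, "delta_pos": [0, 0, -5], "spin": 0},
    {"jaw": 0.5, "delta_pos": [0, 0, -15], "spin": 0},
    {"jaw": 0.5, "delta_pos": [0, 0, -30], "spin": 0}
  ]
}}

```text
time_s: 44.75
ee_pos: [567.9, -70.2, 183.1]
ee_rot: [-179.8, -0.3, 75.5]
force: [0.2, -0.8, 0.2]
gripper_width: 45.5
```

>>> {"method": "apply_moves", "body": {
  "plan": [
    {"jaw": 0.5, "delta_pos": [0, 0, -20], "spin": 0},
    {"jaw": 0.5, "delta_pos": [0, 0, -40], "spin": 0},
    {"jaw": 0.5, "delta_pos": [0, -10, -60], "spin": 0},
    {"jaw": 0.5, "delta_pos": [0, -30, -75], "spin": 0},
    {"jaw": 0.5, "delta_pos": [0, -60, -80], "spin": 0},
    {"jaw": 0.5, "delta_pos": [0, -90, -80], "spin": 0},
    {"jaw": 0.5, "delta_pos": [0, -120, -80], "spin": 0},
    {"jaw": 0.5, "delta_pos": [0, -130, -80], "spin": 0}
  ]
}}

```text
time_s: 45.75
ee_pos: [441.4, -37.9, 264.9]
ee_rot: [-179.9, -0.3, 75.5]
force: [0.3, 0.4, -0.1]
gripper_width: 45.8
```

```bash
python3 st.py
python3 - <<'E'
from h import *
save('wrist','wrist9.png');c=calib('wrist')
for m in spotter.masks_of('wrist','knob_centre')[:2]:
    ys,xs=np.nonzero(m['region']);print(m['confidence'],m['extent'],xs.mean(),ys.mean())
    k=tri([(c,(xs.mean(),ys.mean()))],168.5)[0]; print(k,np.degrees(np.arctan2(k[1]+112.9,k[0]-554.3)),np.hypot(k[1]+112.9,k[0]-554.3))
save('scene','scene9.png')
E
```

```text
t 45.75 ang 146.41 tot 630.3 r 135.53 z 264.93 zexp 154.94 Fr -0.01 Ft -0.45 Fz -0.15 w 45.8 yawerr -160.92 q6 7.8
0.65 [456.4, 184.9, 485.9, 216.9] 471.3155792276964 200.44474034620507
[567.44252358 -70.44687079 168.5       ] 72.79866388859256 44.44090577419124
```

View pics/wrist9.png

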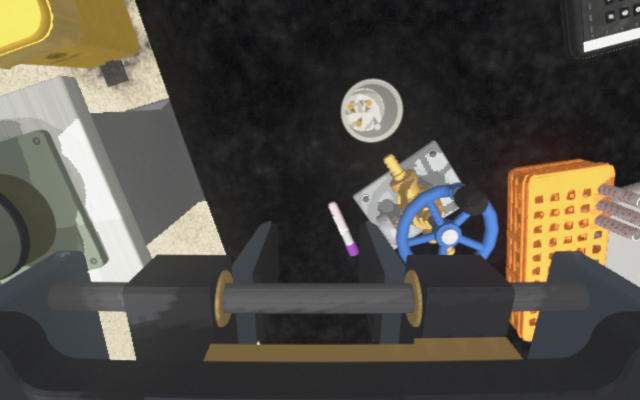

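View pics/scene9.png

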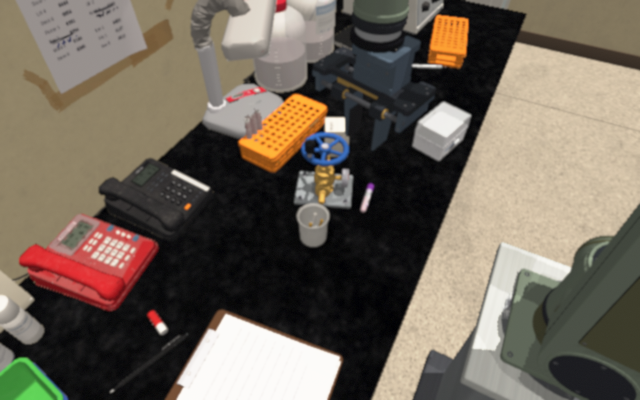

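```bash
python3 -c "
from h import *
print(env.job_done())"
```

```text
the job is handed in; nothing more can be done
None
```

The valve is open: I turned the wheel counter-clockwise about 1.8 turns to its open stop, then turned it back a quarter turn and let go. The job was handed in at about 46 s.

- **Opening:** I held the black knob and let the hand rise with the stem. The force along the stem was at most about 1.5 N in the readings after each move. I used a light grip so the knob would slip rather than strain the wheel.
- **Stop:** turning normally took about 2.5 N at the knob. At the stop this rose to 4.6, then 7.4 and 7.8 N, while the hand barely moved. By calculation that is about 0.04 rad of hub twist, between firm (0.03) and straining (0.15). I inferred the twist from force, not from a direct reading.
- **Back-off:** I judged the unloaded stop to be at a knob angle of about 162.5°. After release, the wrist camera put the knob at 72.8°, so the wheel is back by about 90°, give or take roughly 2°.
- **Final check:** the gripper is clear of everything and the tool force reads about zero. Comparing the before and after pictures by eye, the carton, beaker and tube had not moved.
- **Disagreement:** the pictures gave the wheel's starting height as anywhere from 109 to 121 mm, so I relied on the turn angle and the feel of the stop instead.

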